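# Fit the second bracket to a slotted rack and lean a print board on it

## Task

Complete the little drying rack: hook the loose bracket into the slots of the bare upright, level with the bracket already fitted on the other upright, and push it down until both its tabs are fully engaged. Then take the plywood board out of its grooved block and stand its lower edge on both brackets, just behind their stops, so that it leans back against the uprights at a stable slant and stays there on its own. Leave the tape roll, the cup and the marker where they are.

Things in the scene. Friction and masses are not known exactly. Their poses are not given: they have to be found in the camera images.
- rack_base: Dark steel foot plate of the rack (fixed), 80 mm deep, 184 wide, 12 thick, with cross ties behind the uprights. Origin at table level midway between the uprights, in the plane of their front faces; x to the rear, y left along the rack, z up. The uprights' centres stand 70 mm to either side in y; which side is which varies.
- upright_bare: Slotted steel upright without a bracket (fixed), 38 mm wide, 215 mm tall. Origin at table level on the centre line of its front face, which looks to -x; z up. Face 6 mm thick, hollow for 30 mm behind. Four slots on the centre line, 13 mm wide (y), 34 mm high, lower ends 34, 80, 126, 172 mm above the table. The bracket belongs in the two lowest, as on the other upright.
- upright_fitted: The same upright with the bracket already fitted (fixed). Same frame and slots as upright_bare.
- fitted_bracket: The bracket already fitted in the two lowest slots (fixed), same shape and frame as loose_bracket; its ledge is 96 mm above the table.
- loose_bracket: Loose aluminium bracket standing on its foot flange, 0.2 kg. Origin under the flange, in the plane of the back edge (goes against the upright), mid thickness; x towards the tabs, z up. Plate 10 mm thick (y) with a window, x -125 to 0 mm, 80 mm tall; flange 36 mm wide. Ledge on top, x -58 to 0, 16 mm wide, z = 80. Stop x -64 to -58, 16 mm wide, up to z = 92.
- board_block: Wooden block with a groove in which the board stands (fixed): 80 mm deep, 170 mm wide; origin at table level under the middle, z up. The groove runs along y, 10.8 mm wide, its floor 10 mm and its walls' tops 33 mm above the table.
- board: Plain plywood board, 200 mm wide (y), 8 mm thick (x), 190 mm tall (z), 0.22 kg. Origin in the middle of its lower edge; z runs up the board. It stands in the block's groove at the start, its top edge 200 mm above the table; can be gripped across the thickness at the top edge.
- board_top (a point): Middle of the board's top edge, 190 mm above the board's origin along its z.
- masking_roll: Masking tape roll lying flat, 104 mm across, 25 mm high; origin under its centre. Bystander.
- ink_cup: Plain white cup, 63 mm across, 62 mm high; origin under its centre. Bystander.
- marker: Marker pen lying down, 135 mm long, 17 mm thick; origin under its middle. Bystander.
- bare_slot (a point): Lower end of the bare upright's lowest slot, in the face plane (34 mm up). The bracket goes in with its origin 29 to 37 mm above the table and y = 0 in the upright's frame, is pushed along +x until its back edge meets the face (x = 0), then down until its origin is 16 mm above the table, its necks on the slots' lower ends. Let go, it droops about 2 degrees.
- bracket_grip (a point): Where the loose bracket can be gripped from above across its 10 mm thickness: on the top arm (z 48 to 80 mm) ahead of the stop, 84 mm ahead of the back edge and 66 mm above the underside. The arm is free from x = -120 to -68 mm.
- bracket_tab (a point): Lower hook tab of the loose bracket, at the inner corner height of its hook. Two tabs, 6 mm wide (y), stand 13 mm out from the back edge: necks at z 18 to 28 and 64 to 74 mm above the underside; their outer 5 mm are hooked 10 mm further down (to z 8 and 54), leaving an 8 mm throat for the 6 mm face.
- toggle_clamp_jig: Equipment between the board's block and the rack (fixed, not part of the job, an obstacle): white jig plate 120 mm deep (x), 180 mm wide (y), with a toggle clamp whose upright red-gripped handle stands at x 0, y -72 mm in this frame and is 165 mm high. Origin at table level under the middle of the plate.
Not all that is in view belongs to the job. Leave any orange look-alike of the loose_bracket alone.

How it is judged:
By the outcome, as a careful person would: the job done as asked, in the order asked, and still so for the second after the job is handed in, with the robot touching nothing.
It also fails if it takes over 61 s, if anything falls off the work surface, if the arm or the gripper's body presses on something with over 40 N, if the wrist force passes 120 N, or if a joint passes its speed limit or range.

## Robot

A 6-joint arm with a two-finger parallel gripper is mounted at the origin on a cart in front of the work surface, level with it; the furniture and walls round the work are solid. World frame = base frame: x ahead of the robot, y to its left, z up, the work surface at z = 0. Lengths are in mm, angles in rad, forces in N, time in s.
With the tool pointing down it reaches from about 400 to 925 mm from the base axis. Payload 12.5 kg.
Tool frame: the origin (TCP) lies on the centre line of the jaws, within the pads' length; the fingertips stand 14 mm ahead of it and the grasp point (between the pads) lies 5 mm behind it; z points along the fingers, y is the direction in which the jaws open and shut (so a half turn about z gives the same grasp; the last joint's range is limited). The gripper opens to 95 mm and grips with 3 to 60 N. Pads are 20 mm wide; open, the fingers measure 119 mm over their backs; the gripper's body (75 mm by 180 mm) begins 59 mm behind the grasp point.
Start: joints at [-1.372, 0.491, 1.559, -0, 1.092, -0.106], TCP at [187.587, -596.202, 228.661] pointing down, gripper open.
Joint ranges: [-3.1, 3.1], [-0.84, 2.19], [0.05, 2.79], [-1.13, 4.28], [0.06, 2.93], [-2.69, 2.69]. Speed limits (rad/s): [2.22, 2.22, 2.79, 3.14, 3.14, 3.14].

## Interface

Orientations are given as [roll, pitch, yaw] about the fixed x, y, z axes, in that order (R = Rz(yaw) Ry(pitch) Rx(roll)).
In Python, from cell import * gives the robot as it stands.
- The arm moves only by the tool play_rows, never from a script. Its argument "moves" is a list of rows, each a list of 7 numbers: the shift along the tool's x, y, z in m, then the turn, a rotation vector about the tool's x, y, z in rad, then the opening in per cent of the stroke, from 0 (shut) to 100 (fully open). In form: [[tx, ty, tz, ax, ay, az, claw], ...]. A call has 1 to 8 rows; each row shifts and turns the pose as measured when the row begins, along the tool's axes as they then stand; what a row does not reach is not made up. A row lasts 1/10 s, in which the tool goes at most 50 mm and 8.59 degrees, less where a joint would pass 70% of its speed; a pose out of reach is approached as far as the arm can. A call is refused whole if a number of a shift passes 0.05 or a number of a turn 0.15, either way. A call with a gripper value outside its range is refused whole. The fingers move at their own pace and stop on an object; the grip force is fixed at half the most. Time passes only in rows, so rows that do not move let the fingers close. It gives the time, the measured TCP pose, the force and the opening at its end, in the units of the state.
- state(): the state, without advancing time (a new reading comes with each control period).
- read_camera(name): name is "scene" or "top" or "wrist"; returns a dict with "img" (420x560x3 uint8, red, green, blue), "fx", "fy", "cx", "cy" (pixels), "R" (3x3) and "t" (3): a world point X has camera coordinates R X + t. Camera axes: x right, y down, z forward; pixel columns grow to the right and rows downward; lengths in mm; the calibration is good to about 2 mm. A picture is of the moment at which its call begins. There is no depth.
- job_done(): hands the job in, once; it reports no verdict.
The state is a dict: "t": time; "joints": joint angles; "qvel": joint speeds; "tau": joint torques, N m; "eef_pos": TCP position; "tcp_rot": TCP orientation; "ft_force": force on the tool from outside, world axes, zero at the start; "moment": the same for the moment, N m; "opening": opening from 0.0 (shut) to 1.0 (fully open).
Only numpy, scipy, OpenCV 4.12 (cv2) and the standard library are available. Lean on these libraries where they do the work, as an engineer would, in place of code of your own. Each camera call takes 0.05 s, during which the arm holds its last target.

## Working session

There is one attempt and no reset: what is moved stays moved. The work goes in short steps, Python scripts to look and compute and a tool call to move; the robot and the scene stay as the last step left them, time stands still between calls to the robot, and variables do not carry over. Pictures are saved under pics/ and viewed, and the job is handed in when it is done.

Besides the shell and the picture viewer there is one more tool, called after ">>>" as a command line: name --pt "numbers of a row" for each row, then --argument value for the rest. play_rows: Moves the arm, as the interface text tells. Its arguments: {"type":"object","properties":{"moves":{"type":"array"}},"required":["moves"]}

```bash
mkdir -p pics; ls; python3 - <<'E'
from cell import *
import cv2,pickle
s=state();print(s)
d={}
for n in ["scene","top","wrist"]:
    c=read_camera(n);d[n]=c
    cv2.imwrite(f"pics/{n}0.png",c["img"][:,:,::-1])
    print(n,c["fx"],c["fy"],c["cx"],c["cy"],c["R"],c["t"])
pickle.dump(d,open("c0.pkl","wb"))
E
```

```text
pics
{'t': 0.0, 'joints': array([-1.37159809e+00,  4.91553456e-01,  1.55948329e+00, -7.70607854e-06,
        1.09171136e+00, -1.05615248e-01]), 'qvel': array([-0.00060656, -0.00154571,  0.00085842, -0.00060032, -0.00117847,
        0.00103339]), 'tau': array([ 2.40628091e-03, -6.12644219e+01, -2.58186275e+01,  6.93086162e-02,
        4.81946196e-02, -1.34072525e-04]), 'eef_pos': array([ 187.53355343, -595.9413145 ,  228.05388604]), 'tcp_rot': array([-3.14044293e+00, -1.15009559e-04,  3.04816974e-01]), 'ft_force': array([-0.37843438,  0.45862983, -0.36569515]), 'moment': array([-0.03012337, -0.0354555 ,  0.00830525]), 'opening': 0.9985818550478591}
scene 388.61512029252646 388.61512029252646 276.8233771524302 203.8384249128771 [[-0.75821321 -0.65200493 -0.00151676]
 [-0.3945916   0.46071799 -0.79500717]
 [ 0.51904739 -0.60218644 -0.60659814]] [338.14721611 331.38207218 867.77862067]
top 417.94413033434074 417.94413033434074 286.3752204641272 209.99847104302924 [[-0.01589968 -0.99985531 -0.00604598]
 [-0.99214329  0.01652692 -0.1240103 ]
 [ 0.12409228  0.00402676 -0.99226251]] [ -26.46516414  510.7741388  1089.79383401]
wrist 304.12611841773133 304.12611841773133 277.5116058734692 208.9308339070911 [[ 3.00388938e-01 -9.53816782e-01  1.80876514e-04]
 [-9.27035980e-01 -2.91910132e-01  2.35356681e-01]
 [-2.24434352e-01 -7.08662224e-02 -9.71909049e-01]] [-624.32516124  -26.97679988  389.06134968]
```

View pics/scene0.png

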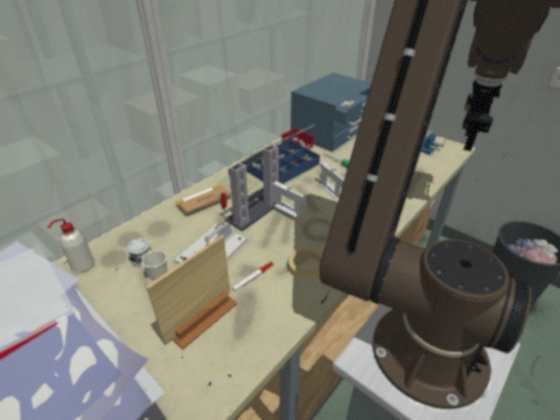

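View pics/top0.png

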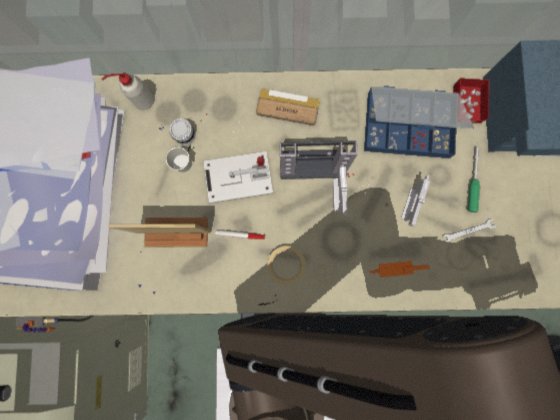

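View pics/wrist0.png

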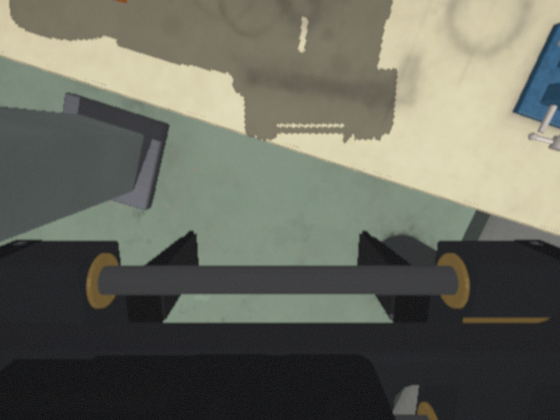

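The scene and top views show the rack at top px (318,158), with the fitted bracket on its right (-y) upright. The loose bracket is near (417,200), the orange look-alike at (400,269), the board and block near (165,230), and the jig at (238,177) with its red handle near (260,160). I'll zoom in to measure.

```bash
python3 - <<'E'
import cv2,pickle
d=pickle.load(open("c0.pkl","rb"))
t=d["top"]["img"][:,:,::-1]
cv2.imwrite("pics/t_a.png",cv2.resize(t[125:225,265:445],None,fx=4.4,fy=4.4,interpolation=cv2.INTER_CUBIC))
cv2.imwrite("pics/t_b.png",cv2.resize(t[140:270,100:280],None,fx=4.4,fy=4.4,interpolation=cv2.INTER_CUBIC))
s=d["scene"]["img"][:,:,::-1]
cv2.imwrite("pics/s_a.png",cv2.resize(s[130:280,210:370],None,fx=4,fy=4,interpolation=cv2.INTER_CUBIC))
E
```

```text
(no output)
```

View pics/t_a.png

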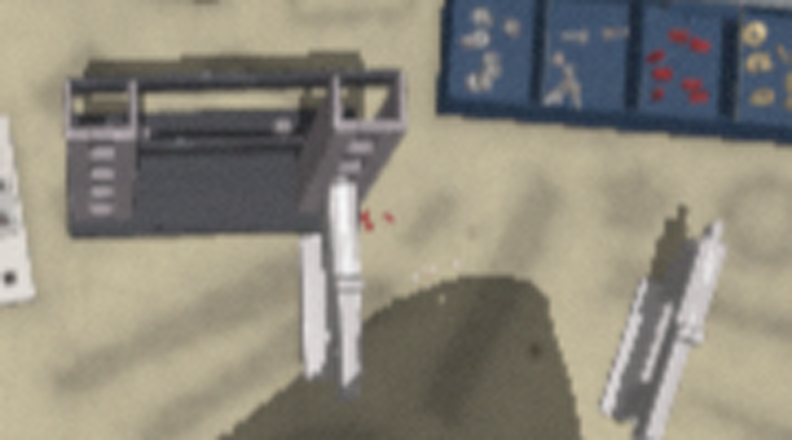

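View pics/t_b.png

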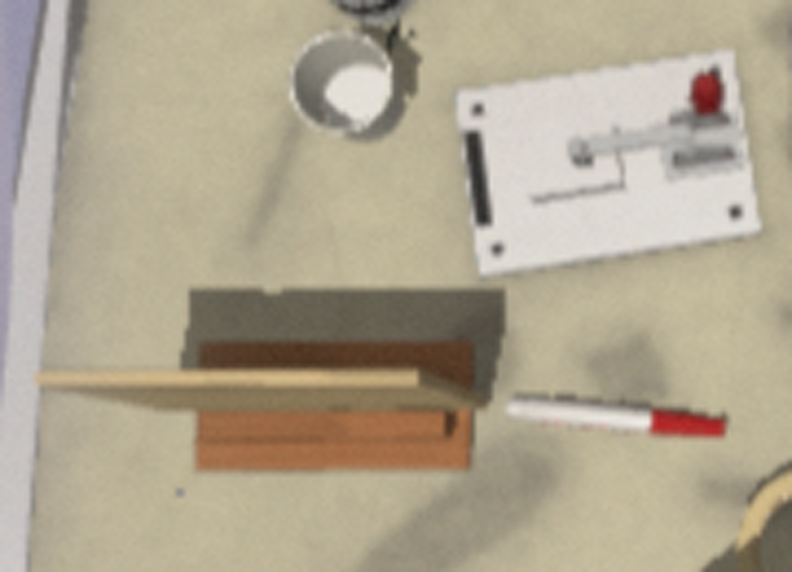

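View pics/s_a.png

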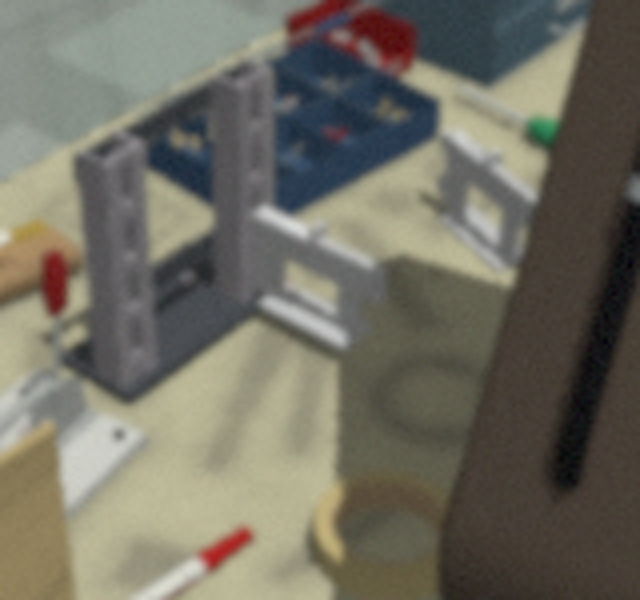

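```bash
cat > h.py <<'E'
import numpy as np,pickle,cv2
def ray(c,u,v,z):
    R,t=np.array(c["R"]),np.array(c["t"])
    o=-R.T@t; d=R.T@np.array([(u-c["cx"])/c["fx"],(v-c["cy"])/c["fy"],1])
    return o+d*(z-o[2])/d[2]
def proj(c,X):
    p=np.array(c["R"])@np.asarray(X,float)+np.array(c["t"]); return np.array([c["fx"]*p[0]/p[2]+c["cx"],c["fy"]*p[1]/p[2]+c["cy"]])
E
python3 - <<'E'
from h import *
np.set_printoptions(precision=1,suppress=True)
d=pickle.load(open("c0.pkl","rb"));c=d["top"]
A=lambda u,v,z:ray(c,265+u/4.4-.4,125+v/4.4-.4,z)
B=lambda u,v,z:ray(c,100+u/4.4-.4,140+v/4.4-.4,z)
for n,p in dict(LfrontL=(67,138),LfrontR=(135,137),RfrontL=(333,131),RfrontR=(406,128),LbackL=(67,80),RbackR=(403,72)).items(): print(n,A(*p,215))
print("base front-left",A(70,238,12))
print("fitted: ledge back, front end of arm",A(343,180,96),A(348,388,96),"stop",A(348,282,108))
print("loose: top back, front, stop",A(714,225,80),A(654,432,80),A(690,330,92))
print("loose flange left edge",A(642,280,0),A(603,412,0))
print("board top",B(38,378,200),B(418,376,200)); print("board front",B(38,385,200),B(418,383,200))
print("block",[B(*p,33) for p in [(200,342),(473,342),(472,408)]],[B(*p,33) for p in [(197,440),(472,437)]])
print("block low edge",B(196,470,0),B(472,468,0))
print("jig",[B(*p,10) for p in [(457,92),(733,52),(760,232),(482,275)]],"handle",B(707,90,165))
print("cup",B(342,80,62),"marker",B(510,405,8),B(725,427,8))
s=d["scene"]
E
```

```text
LfrontL [611.7 -22.6 215. ]
LfrontR [611.6 -57.8 215. ]
RfrontL [ 613.  -160.3  215. ]
RfrontR [ 613.9 -198.1  215. ]
LbackL [642.5 -23.  215. ]
RbackR [ 643.7 -197.6  215. ]
base front-left [600.  -19.9  12. ]
fitted: ledge back, front end of arm [ 614.6 -180.7   96. ] [ 492.7 -179.6   96. ] stop [ 552.3 -180.   108. ]
loose: top back, front, stop [ 587.5 -400.    80. ] [ 466.  -358.2   80. ] [ 523.6 -378.5   92. ]
loose flange left edge [ 569.3 -379.8    0. ] [ 486.2 -351.1    0. ]
board top [460.4 370.  200. ] [458.3 173.4 200. ]
board front [456.8 369.8 200. ] [454.6 173.4 200. ]
block [array([496.6, 344.2,  33. ]), array([493.9, 177.8,  33. ]), array([453.7, 178.1,  33. ])] [array([437. , 344.5,  33. ]), array([436.1, 177.9,  33. ])]
block low edge [420.3 356.    0. ] [418.8 184.2   0. ]
jig [array([655.5, 193.6,  10. ]), array([678.3,  18.9,  10. ]), array([562.6,   3.2,  10. ]), array([538.4, 177. ,  10. ])] handle [615.4  25.3 165. ]
cup [651.1 252.5  62. ] marker [457.  159.4   8. ] [441.2  26.3   8. ]
```

```bash
cat >> h.py <<'E'
from scipy.spatial.transform import Rotation as Ro
def Rt(rpy): return Ro.from_euler("xyz",rpy)
def plan(s,pos,rpy,n,claw):
    """n equal rows from measured state s to the pose, in tool axes"""
    p=np.array(s["eef_pos"]);R=Rt(s["tcp_rot"]);T=Rt(rpy);pos=np.array(pos,float)
    w=(R.inv()*T).as_rotvec()/n; dp=(pos-p)/n
    for i in range(n):
        Ri=R*Ro.from_rotvec(w*i)
        print(np.round(np.r_[Ri.inv().apply(dp)/1000,w,claw],4).tolist())
def show():
    from cell import state
    s=state();print(round(s["t"],2),np.round(s["eef_pos"],1),np.round(s["tcp_rot"],4),np.round(s["ft_force"],1),round(s["opening"],3),np.round(s["joints"],2));return s
def shot(n,name):
    from cell import read_camera
    c=read_camera(n);cv2.imwrite(f"pics/{name}.png",c["img"][:,:,::-1]);pickle.dump(c,open(name+".pkl","wb"));return c
E
python3 - <<'E'
from h import *
s=show();plan(s,[507,-372,200],[np.pi,0,-.332],12,100)
E
```

```text
0.15 [ 187.5 -596.   228.2] [-3.1408 -0.      0.3048] [-0.4  0.3  0.5] 0.998 [-1.37  0.49  1.56 -0.    1.09 -0.11]
[0.031, -0.0098, 0.0024, -0.0001, 0.0, 0.0531, 100.0]
[0.0304, -0.0114, 0.0024, -0.0001, 0.0, 0.0531, 100.0]
[0.0298, -0.013, 0.0024, -0.0001, 0.0, 0.0531, 100.0]
[0.029, -0.0146, 0.0024, -0.0001, 0.0, 0.0531, 100.0]
[0.0282, -0.0161, 0.0024, -0.0001, 0.0, 0.0531, 100.0]
[0.0273, -0.0176, 0.0024, -0.0001, 0.0, 0.0531, 100.0]
[0.0264, -0.019, 0.0024, -0.0001, 0.0, 0.0531, 100.0]
[0.0253, -0.0204, 0.0024, -0.0001, 0.0, 0.0531, 100.0]
[0.0242, -0.0217, 0.0024, -0.0001, 0.0, 0.0531, 100.0]
[0.023, -0.023, 0.0024, -0.0001, 0.0, 0.0531, 100.0]
[0.0218, -0.0242, 0.0024, -0.0001, 0.0, 0.0531, 100.0]
[0.0205, -0.0253, 0.0024, -0.0001, 0.0, 0.0531, 100.0]
```

>>> play_rows --pt "0.031 -0.01 0.0024 0 0 0.053 100" --pt "0.03 -0.0115 0.0024 0 0 0.053 100" --pt "0.03 -0.013 0.0024 0 0 0.053 100" --pt "0.029 -0.0145 0.0024 0 0 0.053 100" --pt "0.028 -0.016 0.0024 0 0 0.053 100" --pt "0.027 -0.0175 0.0024 0 0 0.053 100" --pt "0.0265 -0.019 0.0024 0 0 0.053 100" --pt "0.025 -0.0205 0.0024 0 0 0.053 100"

```text
t: 0.95
eef_pos: [404.5, -444.8, 206.5]
tcp_rot: [-3.139, 0.002, -0.142]
ft_force: [-0.8, 0.4, -0.2]
opening: 0.998
```

>>> play_rows --pt "0.024 -0.0215 0.0024 0 0 0.053 100" --pt "0.023 -0.023 0.0024 0 0 0.053 100" --pt "0.022 -0.024 0.0024 0 0 0.053 100" --pt "0.02 -0.025 0.0024 0 0 0.053 100"

```text
t: 1.35
eef_pos: [516.3, -369.4, 195.7]
tcp_rot: [-3.139, 0.004, -0.363]
ft_force: [-0.0, -0.1, 0.7]
opening: 0.996
```

```bash
python3 - <<'E'
from h import *
s=show();c=shot("wrist","w1");s=show()
plan(s,[507,-372,200],[np.pi,0,-.332],3,100)
E
```

```text
1.35 [ 516.3 -369.4  195.7] [-3.1389  0.0041 -0.3629] [-0.  -0.1  0.7] 0.996 [-0.73  0.54  1.57  0.    1.04  1.21]
1.4 [ 519.4 -366.7  195.3] [-3.1377  0.0037 -0.3643] [ 0.1  3.2 -0.8] 1.0 [-0.72  0.54  1.57  0.    1.04  1.21]
[-0.0032, 0.0031, -0.0016, -0.0013, 0.0012, -0.0108, 100.0]
[-0.0033, 0.0031, -0.0016, -0.0013, 0.0012, -0.0108, 100.0]
[-0.0033, 0.003, -0.0016, -0.0013, 0.0012, -0.0108, 100.0]
```

View pics/w1.png

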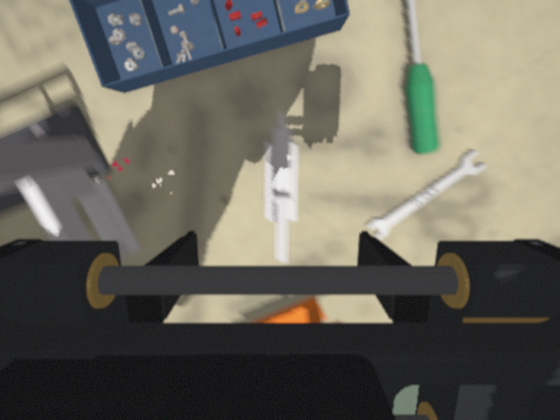

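The wrist view shows the bracket almost vertical at px (282,190), between the jaws. The arm was still drifting, so I'll let it settle and measure again.

>>> play_rows --pt "-0.005 0.0045 -0.0025 -0.002 0.002 -0.016 100" --pt "-0.005 0.0045 -0.0025 -0.002 0.002 -0.016 100" --pt "0 0 0 0 0 0 100" --pt "0 0 0 0 0 0 100"

```text
t: 1.8
eef_pos: [505.3, -371.8, 200.0]
tcp_rot: [3.141, 0.001, -0.327]
ft_force: [-0.2, 0.4, -0.8]
opening: 0.998
```

```bash
python3 - <<'E'
from h import *
s=show();c=shot("wrist","w2");s=show()
cv2.imwrite("pics/w2z.png",cv2.resize(c["img"][100:290,190:370,::-1],None,fx=3.1,fy=3.1,interpolation=cv2.INTER_CUBIC))
g=c["img"].astype(int)
print(-np.array(c["R"]).T@np.array(c["t"]))
E
```

```text
1.8 [ 505.3 -371.8  200. ] [ 3.1415e+00  9.0000e-04 -3.2690e-01] [-0.2  0.4 -0.8] 0.998 [-0.74  0.52  1.58 -0.    1.03  1.16]
1.85 [ 505.3 -371.9  200.1] [ 3.1414e+00  9.0000e-04 -3.2710e-01] [0.1 0.  0. ] 0.999 [-0.74  0.52  1.58 -0.    1.03  1.16]
[ 567.28162704 -392.405411    356.40414888]
```

View pics/w2z.png

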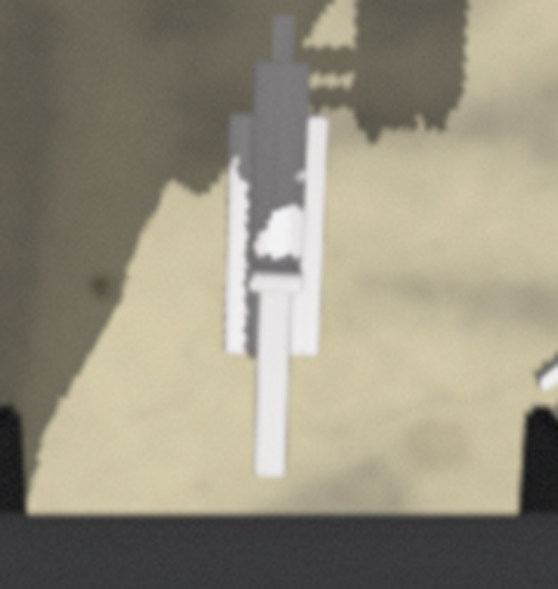

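```bash
python3 - <<'E'
from h import *
np.set_printoptions(precision=1,suppress=True)
c=pickle.load(open("w2.pkl","rb"))
P=lambda u,v,z:ray(c,190+u/3.1-.35,100+v/3.1-.35,z)
b=P(283,62,80);f=P(271,477,80);st=P(276,272,92);tb=P(284,15,74)
fl=[P(*p,0) for p in [(231,115),(226,354),(328,115),(318,356)]]
print(b,f,st,tb);print(*fl)
d=b-f;print(np.hypot(*d[:2]),np.arctan2(d[1],d[0]))
for o,e in [(fl[0],fl[1]),(fl[2],fl[3])]: print(np.arctan2(*(o-e)[[1,0]]),np.hypot(*(o-e)[:2]))
u=np.array([np.cos(np.arctan2(d[1],d[0])),np.sin(np.arctan2(d[1],d[0]))])
print("grip from b",b[:2]-84*u,"from f",f[:2]+41*u, (st[:2]-b[:2])@u)
E
```

```text
[ 578.7 -399.7   80. ] [ 461.7 -356.4   80. ] [ 524.6 -379.3   92. ] [ 591.  -404.2   74. ]
[ 570.4 -377.7    0. ] [ 485.3 -345.8    0. ] [ 558.9 -411.5    0. ] [ 473.  -379.6    0. ]
124.74628322497084 -0.35403059590401886
-0.3584282932186646 90.8560782308208
-0.35532202121748807 91.66319398330413
grip from b [ 499.9 -370.6] from f [ 500.1 -370.7] -57.83470898976222
```

```bash
python3 - <<'E'
from h import *
s=show();plan(s,[500,-370.6,61],[np.pi,0,-.355],5,60)
E
```

```text
1.85 [ 505.3 -371.9  200.1] [ 3.1414e+00  9.0000e-04 -3.2710e-01] [0.1 0.  0. ] 0.999 [-0.74  0.52  1.58 -0.    1.03  1.16]
[-0.0011, 0.0001, 0.0278, 0.0, 0.0002, 0.0056, 60.0]
[-0.0011, 0.0001, 0.0278, 0.0, 0.0002, 0.0056, 60.0]
[-0.0011, 0.0001, 0.0278, 0.0, 0.0002, 0.0056, 60.0]
[-0.0011, 0.0001, 0.0278, 0.0, 0.0002, 0.0056, 60.0]
[-0.0011, 0.0001, 0.0278, 0.0, 0.0002, 0.0056, 60.0]
```

>>> play_rows --pt "-0.0015 0.0001 0.025 0 0 0.007 60" --pt "-0.0015 0.0001 0.025 0 0 0.007 60" --pt "-0.0015 0.0001 0.025 0 0 0.007 60" --pt "-0.001 0 0.025 0 0 0.007 60" --pt "0 0 0.01 0 0 0 60" --pt "0 0 0 0 0 0 60" --pt "0 0 0 0 0 0 60"

```text
t: 2.55
eef_pos: [498.3, -374.6, 89.3]
tcp_rot: [3.139, -0.004, -0.361]
ft_force: [0.7, -0.0, 0.9]
opening: 0.607
```

```bash
python3 - <<'E'
from h import *
s=show();plan(s,[500,-370.6,61],[np.pi,0,-.355],1,60)
E
```

```text
2.55 [ 498.3 -374.6   89.3] [ 3.1393 -0.004  -0.361 ] [ 0.7 -0.   0.9] 0.607 [-0.75  0.65  1.69 -0.    0.79  1.18]
[0.0, -0.0044, 0.0283, 0.0023, -0.004, -0.006, 60.0]
```

>>> play_rows --pt "0 -0.003 0.01 0.002 -0.004 -0.005 60" --pt "0 -0.0015 0.01 0 0 0 60" --pt "0 0 0.006 0 0 0 60" --pt "0 0 0 0 0 0 60"

```text
t: 2.95
eef_pos: [501.1, -370.9, 64.0]
tcp_rot: [3.14, -0.004, -0.355]
ft_force: [-0.4, 1.1, 0.4]
opening: 0.603
```

```bash
python3 - <<'E'
from h import *
s=show();plan(s,[500,-370.6,61],[np.pi,0,-.355],1,60)
E
```

```text
2.95 [ 501.1 -370.9   64. ] [ 3.1398 -0.0038 -0.3552] [-0.4  1.1  0.4] 0.603 [-0.74  0.68  1.71 -0.    0.75  1.18]
[-0.0012, 0.0001, 0.003, 0.0018, -0.0038, -0.0002, 60.0]
```

>>> play_rows --pt "-0.001 0 0.003 0.002 -0.004 0 60" --pt "0 0 0 0 0 0 30" --pt "0 0 0 0 0 0 0" --pt "0 0 0 0 0 0 0" --pt "0 0 0 0 0 0 0" --pt "0 0 0 0 0 0 0" --pt "0 0 0 0 0 0 0"

```text
t: 3.65
eef_pos: [500.4, -370.8, 61.5]
tcp_rot: [3.142, -0.001, -0.355]
ft_force: [0.2, -0.3, 0.6]
opening: 0.154
```

```bash
python3 - <<'E'
from h import *
s=show();c=shot("wrist","w3")
E
```

```text
3.65 [ 500.4 -370.8   61.5] [ 3.1416e+00 -5.0000e-04 -3.5510e-01] [ 0.2 -0.3  0.6] 0.154 [-0.74  0.69  1.71  0.    0.75  1.18]
```

View pics/w3.png

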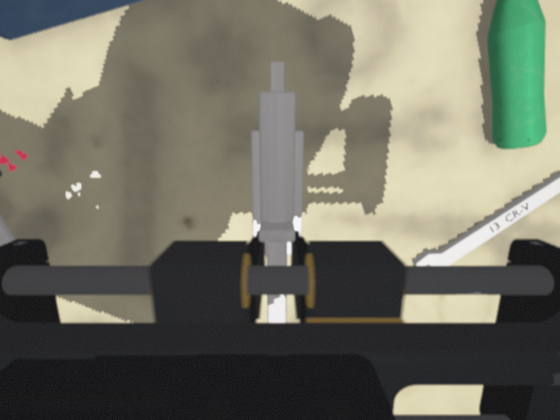

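>>> play_rows --pt "0 0 0 0 0 0 0" --pt "0 0 0 0 0 0 0" --pt "0 0 0 0 0 0 0"

```text
t: 4.0
eef_pos: [500.4, -370.7, 61.4]
tcp_rot: [-3.142, -0.0, -0.355]
ft_force: [0.2, -0.7, -0.7]
opening: 0.1
```

```bash
python3 - <<'E'
from h import *
np.set_printoptions(precision=1,suppress=True)
s=show();c=shot("wrist","w4")
P=lambda u,v,z:ray(c,u,v,z)
b=P(277.3,93,80);st=P(277.5,223,92)
print(b,st, b-s["eef_pos"])
cv2.imwrite("pics/w4z.png",cv2.resize(c["img"][50:330,210:350,::-1],None,fx=2.1,fy=2.1))
E
```

```text
4.0 [ 500.4 -370.7   61.4] [-3.1 -0.  -0.4] [ 0.2 -0.7 -0.7] 0.1 [-0.7  0.7  1.7  0.   0.8  1.2]
[ 578.1 -399.1   80. ] [ 527.2 -380.4   92. ] [ 77.7 -28.4  18.6]
```

View pics/w4z.png

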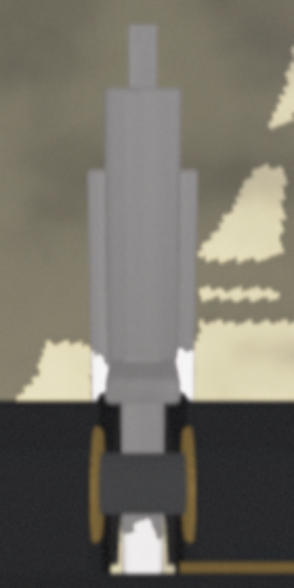

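Gripped (opening 0.10, about 9.5 mm). The bracket's back edge is about 83 mm ahead of the TCP. Next I lift it and carry it over the rack front.

>>> play_rows --pt "0 0 -0.02 0 0 0 0" --pt "0 0 -0.03 0 0 0 0" --pt "0 0 -0.035 0 0 0 0" --pt "0 0 -0.035 0 0 0 0" --pt "0 0 -0.03 0 0 0 0" --pt "0 0 -0.01 0 0 0 0" --pt "0 0 0 0 0 0 0"

```text
t: 4.75
eef_pos: [499.2, -369.8, 224.0]
tcp_rot: [-3.139, 0.006, -0.355]
ft_force: [0.2, 1.2, -2.3]
opening: 0.106
```

```bash
python3 - <<'E'
from h import *
s=show();plan(s,[467,-40,215],[np.pi,0,.010],12,0)
E
```

```text
4.75 [ 499.2 -369.8  224. ] [-3.1389  0.0064 -0.3552] [ 0.2  1.2 -2.3] 0.106 [-0.74  0.49  1.57  0.    1.09  1.18]
[-0.0121, -0.0248, 0.0009, -0.0003, 0.0005, -0.0304, 0.0]
[-0.0113, -0.0252, 0.0009, -0.0003, 0.0005, -0.0304, 0.0]
[-0.0105, -0.0255, 0.0009, -0.0003, 0.0005, -0.0304, 0.0]
[-0.0098, -0.0258, 0.0009, -0.0003, 0.0005, -0.0304, 0.0]
[-0.009, -0.0261, 0.0008, -0.0003, 0.0005, -0.0304, 0.0]
[-0.0082, -0.0264, 0.0008, -0.0003, 0.0005, -0.0304, 0.0]
[-0.0074, -0.0266, 0.0008, -0.0003, 0.0005, -0.0304, 0.0]
[-0.0065, -0.0268, 0.0008, -0.0003, 0.0005, -0.0304, 0.0]
[-0.0057, -0.027, 0.0008, -0.0003, 0.0005, -0.0304, 0.0]
[-0.0049, -0.0272, 0.0008, -0.0003, 0.0005, -0.0304, 0.0]
[-0.0041, -0.0273, 0.0008, -0.0003, 0.0005, -0.0304, 0.0]
[-0.0032, -0.0274, 0.0008, -0.0003, 0.0005, -0.0304, 0.0]
```

>>> play_rows --pt "-0.012 -0.025 0.0008 0 0 -0.03 0" --pt "-0.0115 -0.025 0.0008 0 0 -0.03 0" --pt "-0.0105 -0.0255 0.0008 0 0 -0.03 0" --pt "-0.01 -0.026 0.0008 0 0 -0.03 0" --pt "-0.009 -0.026 0.0008 0 0 -0.03 0" --pt "-0.008 -0.0265 0.0008 0 0 -0.03 0" --pt "-0.0075 -0.0265 0.0008 0 0 -0.03 0" --pt "-0.0065 -0.027 0.0008 0 0 -0.03 0"

```text
t: 5.55
eef_pos: [471.6, -142.4, 204.4]
tcp_rot: [-3.129, 0.023, -0.111]
ft_force: [0.3, 0.3, -1.7]
opening: 0.1
```

>>> play_rows --pt "-0.0055 -0.027 0.0008 0 0 -0.03 0" --pt "-0.005 -0.027 0.0008 0 0 -0.03 0" --pt "-0.004 -0.02 0.0008 0 0 -0.03 0" --pt "0 -0.01 0 0 0 0 0" --pt "0 0 0 0 0 0 0" --pt "0 0 0 0 0 0 0"

```text
t: 6.15
eef_pos: [459.1, -51.0, 195.4]
tcp_rot: [-3.123, 0.035, -0.015]
ft_force: [0.4, -0.2, -1.8]
opening: 0.101
```

```bash
python3 - <<'E'
from h import *
s=show();c=shot("wrist","w5");plan(s,[467,-40,180],[np.pi,0,.010],1,0)
E
```

```text
6.15 [459.1 -51.  195.4] [-3.1232  0.0352 -0.0148] [ 0.4 -0.2 -1.8] 0.101 [-0.26  0.32  1.96  0.01  0.9   1.32]
[0.0083, -0.0108, 0.0153, -0.0188, 0.035, -0.0251, 0.0]
```

View pics/w5.png

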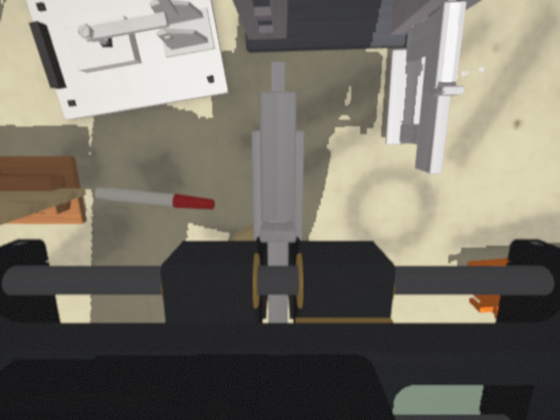

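>>> play_rows --pt "0.004 -0.005 0 -0.01 0.018 -0.012 0" --pt "0.004 -0.005 0 -0.009 0.017 -0.012 0" --pt "0 0 0 0 0 0 0" --pt "0 0 0 0 0 0 0"

```text
t: 6.6
eef_pos: [468.4, -42.4, 195.0]
tcp_rot: [3.139, -0.003, 0.007]
ft_force: [-0.1, 0.5, -2.4]
opening: 0.103
```

```bash
python3 - <<'E'
from h import *
s=show();c=shot("wrist","w6");t=shot("top","t6");e=shot("scene","s6")
cv2.imwrite("pics/w6z.png",cv2.resize(c["img"][0:180,220:480,::-1],None,fx=3,fy=3,interpolation=cv2.INTER_CUBIC))
cv2.imwrite("pics/t6z.png",cv2.resize(t["img"][125:235,265:385,::-1],None,fx=5,fy=5,interpolation=cv2.INTER_CUBIC))
cv2.imwrite("pics/s6z.png",cv2.resize(e["img"][130:250,210:350,::-1],None,fx=5,fy=5,interpolation=cv2.INTER_CUBIC))
E
```

```text
6.6 [468.4 -42.4 195. ] [ 3.1394 -0.0035  0.0073] [-0.1  0.5 -2.4] 0.103 [-0.23  0.32  1.97 -0.    0.85  1.33]
```

View pics/w6z.png

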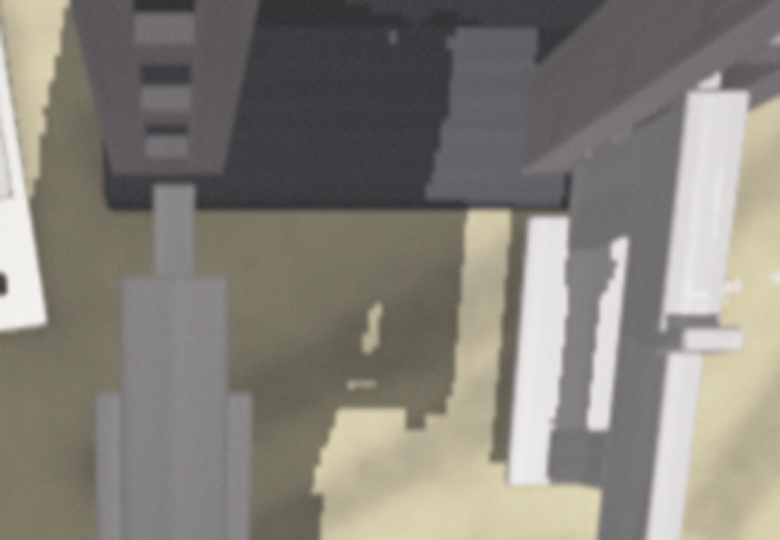

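View pics/t6z.png

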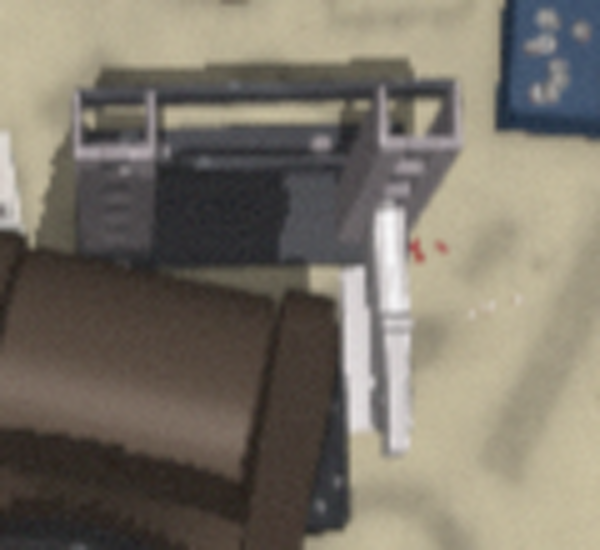

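View pics/s6z.png

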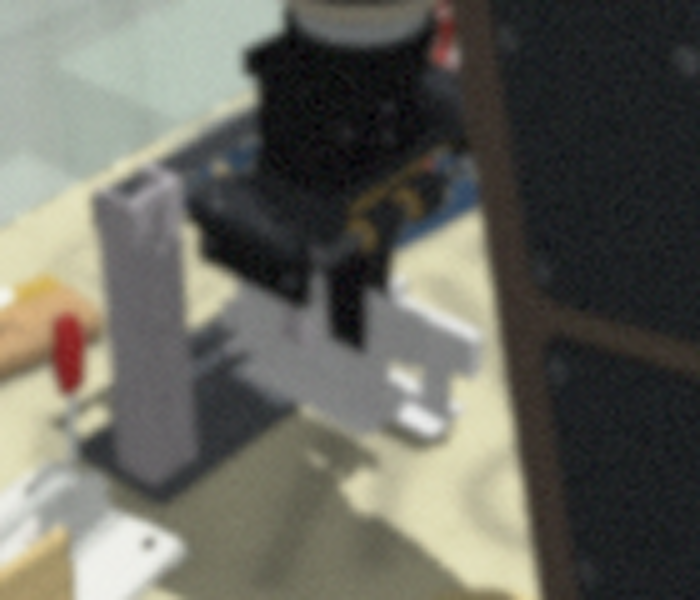

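```bash
python3 - <<'E'
from h import *
np.set_printoptions(precision=1,suppress=True)
c=pickle.load(open("w6.pkl","rb"))
P=lambda u,v,z:ray(c,220+u/3-.33,v/3-.33,z)
print("base",P(107,208,12),P(567,205,12))
print("face feet",P(112,173,12),P(225,173,12),P(521,172,12))
print("slot1 low end",P(145,158,34),P(188,158,34),"slot2",P(141,109,80),P(190,109,80),"slot3",P(136,42,126),P(194,42,126))
print("held: z unders=195-61.4; back edge",P(174,277,195-61.4+80), "tab tip",P(175,185,195-61.4+74))
print("fitted: back",P(720,92,96),"stop top",P(710,345,108), "flange L",P(528,218,16),P(509,485,16))
E
```

```text
base [600.9 -18.6  12. ] [ 603.1 -177.3   12. ]
face feet [612.  -20.4  12. ] [612.3 -59.1  12. ] [ 613.5 -160.4   12. ]
slot1 low end [611.4 -32.3  34. ] [611.5 -46.   34. ] slot2 [612.1 -32.5  80. ] [612.2 -45.7  80. ] slot3 [612.1 -32.8 126. ] [612.2 -45.6 126. ]
held: z unders=195-61.4; back edge [551.7 -41.3 213.6] tab tip [565.1 -41.4 207.6]
fitted: back [ 612.6 -179.5   96. ] stop top [ 550.5 -179.   108. ] flange L [ 598.1 -162.8   16. ] [ 507.6 -164.7   16. ]
```

>>> play_rows --pt "0.005 0 0.02 0 0.003 -0.002 0" --pt "0.005 -0.0005 0.025 0 0 -0.002 0" --pt "0.005 -0.0005 0.025 0 0 0 0" --pt "0 0 0.015 0 0 0 0" --pt "0 0 0 0 0 0 0" --pt "0 0 0 0 0 0 0"

```text
t: 7.35
eef_pos: [485.5, -42.4, 108.6]
tcp_rot: [3.139, -0.009, 0.01]
ft_force: [0.3, -0.8, -2.4]
opening: 0.107
```

```bash
python3 - <<'E'
from h import *
s=show();plan(s,[490,-40.8,94.5],[np.pi,0,.012],1,0)
E
```

```text
7.35 [485.5 -42.4 108.6] [ 3.1388 -0.0095  0.0098] [ 0.3 -0.8 -2.4] 0.107 [-0.22  0.47  2.02 -0.    0.64  1.34]
[0.0044, -0.0016, 0.0142, 0.0028, -0.0095, -0.0022, 0.0]
```

>>> play_rows --pt "0.0025 -0.001 0.008 0.003 -0.0095 -0.002 0" --pt "0.002 -0.0005 0.006 0 0 0 0" --pt "0 0 0 0 0 0 0" --pt "0 0 0 0 0 0 0"

```text
t: 7.75
eef_pos: [491.5, -41.1, 95.7]
tcp_rot: [3.141, -0.003, 0.012]
ft_force: [0.0, -0.0, -1.3]
opening: 0.103
```

```bash
python3 - <<'E'
from h import *
np.set_printoptions(precision=1,suppress=True)
s=show();c=shot("wrist","w7");e=shot("scene","s7");plan(s,[490,-40.8,94.5],[np.pi,0,.012],1,0)
cv2.imwrite("pics/w7z.png",cv2.resize(c["img"][0:180,200:380,::-1],None,fx=4,fy=3.3,interpolation=cv2.INTER_CUBIC))
cv2.imwrite("pics/s7z.png",cv2.resize(e["img"][130:250,210:350,::-1],None,fx=5,fy=5,interpolation=cv2.INTER_CUBIC))
E
```

```text
7.75 [491.5 -41.1  95.7] [ 3.1 -0.   0. ] [ 0.  -0.  -1.3] 0.103 [-0.2  0.5  2.   0.   0.6  1.3]
[-0.0015, -0.0003, 0.0012, 0.0004, -0.0027, -0.0002, 0.0]
```

View pics/w7z.png

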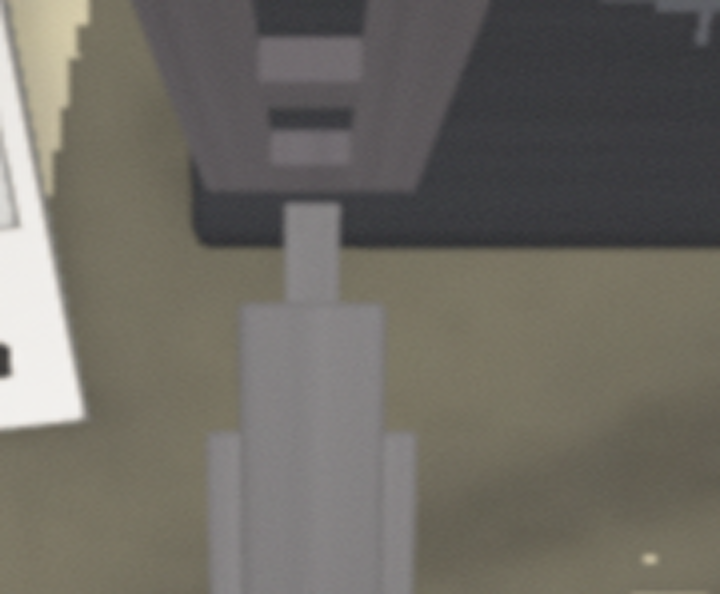

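View pics/s7z.png

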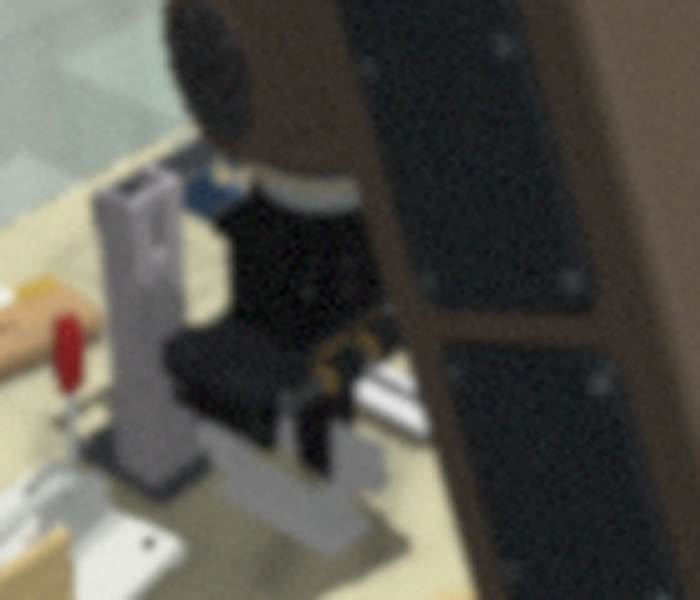

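Tab mid at u=312 and slot mid at u=311, so they line up. Inserting now.

>>> play_rows --pt "0.01 0 0.001 0 -0.002 0 0" --pt "0.01 0 0 0 -0.001 0 0" --pt "0.007 0 0 0 0 0 0" --pt "0.003 0 0 0 0 0 0" --pt "0 0 0 0 0 0 0"

```text
t: 8.35
eef_pos: [525.0, -40.8, 95.3]
tcp_rot: [3.141, -0.001, 0.012]
ft_force: [0.0, 0.1, -1.0]
opening: 0.104
```

```bash
python3 - <<'E'
from h import *
s=show();plan(s,[528.7,-40.8,94],[np.pi,0,.012],1,0)
E
```

```text
8.35 [525.  -40.8  95.3] [ 3.1408e+00 -1.2000e-03  1.1800e-02] [ 0.   0.1 -1. ] 0.104 [-0.2   0.54  1.93 -0.    0.67  1.36]
[0.0037, 0.0, 0.0013, 0.0008, -0.0012, -0.0002, 0.0]
```

>>> play_rows --pt "0.002 0 0.0005 0 -0.001 0 0" --pt "0.0015 0 0.0005 0 0 0 0" --pt "0.001 0 0 0 0 0 0" --pt "0.001 0 0 0 0 0 0" --pt "0 0 0 0 0 0 0"

```text
t: 8.85
eef_pos: [527.7, -40.5, 93.9]
tcp_rot: [-3.141, 0.006, 0.012]
ft_force: [-0.1, -0.4, -2.0]
opening: 0.103
```

```bash
python3 - <<'E'
from h import *
s=show()
E
```

```text
8.85 [527.7 -40.5  93.9] [-3.1414  0.0064  0.0118] [-0.1 -0.4 -2. ] 0.103 [-0.2   0.54  1.92 -0.    0.68  1.36]
```

>>> play_rows --pt "0.0015 0 0 0 0.006 0 0" --pt "0.001 0 0 0 0 0 0" --pt "0 0 0 0 0 0 0"

```text
t: 9.15
eef_pos: [527.8, -40.2, 93.4]
tcp_rot: [-3.141, 0.005, 0.012]
ft_force: [0.7, 0.9, -2.1]
opening: 0.099
```

```bash
python3 - <<'E'
from h import *
s=show();c=shot("wrist","w8")
cv2.imwrite("pics/w8z.png",cv2.resize(c["img"][0:180,200:380,::-1],None,fx=4,fy=3.3,interpolation=cv2.INTER_CUBIC))
E
```

```text
9.15 [527.8 -40.2  93.4] [-3.1406  0.0054  0.0117] [ 0.7  0.9 -2.1] 0.099 [-0.2   0.54  1.92 -0.    0.68  1.36]
```

View pics/w8z.png

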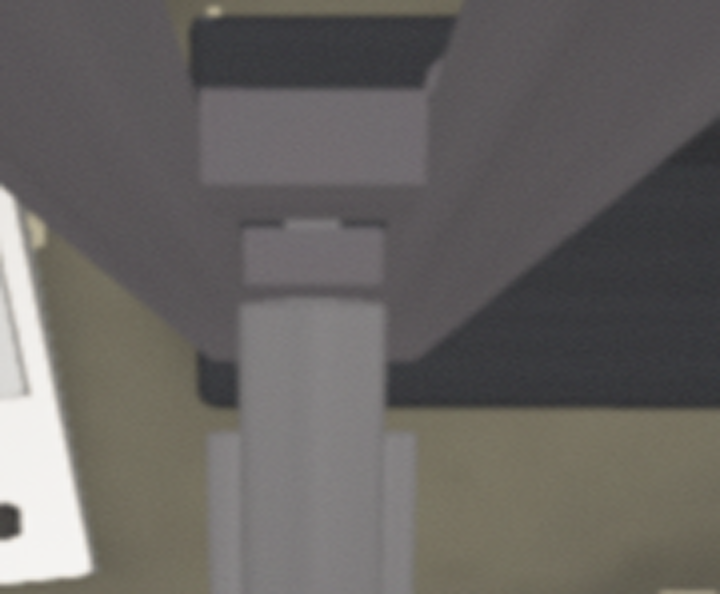

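>>> play_rows --pt "0.003 0 -0.001 0 0.008 0 0" --pt "0.003 0 0 0 0.003 0 0"

```text
t: 9.4
eef_pos: [528.3, -39.7, 92.9]
tcp_rot: [-3.139, 0.007, 0.012]
ft_force: [-16.9, -3.7, 7.4]
opening: 0.104
```

>>> play_rows --pt "-0.0012 0.0008 0.001 0 0.004 0 0" --pt "0 0 0.004 0 0 0 0" --pt "0 0 0.004 0 0 0 0" --pt "0 0 0.002 0 0 0 0"

```text
t: 9.8
eef_pos: [528.1, -40.7, 81.5]
tcp_rot: [-3.139, 0.0, 0.012]
ft_force: [-2.3, 0.6, 0.1]
opening: 0.109
```

```bash
python3 - <<'E'
from h import *
s=show()
E
```

```text
9.8 [528.1 -40.7  81.5] [-3.1391e+00  4.0000e-04  1.1600e-02] [-2.3  0.6  0.1] 0.109 [-0.2   0.56  1.93  0.    0.65  1.35]
```

>>> play_rows --pt "0 0 0.002 0 0 0 0" --pt "0 0 0.002 0 0 0 0" --pt "0 0 0.002 0 0 0 0" --pt "0 0 0.002 0 0 0 0"

```text
t: 10.2
eef_pos: [526.7, -40.5, 73.4]
tcp_rot: [-3.139, 0.004, 0.012]
ft_force: [-7.7, -1.0, 11.3]
opening: 0.101
```

```bash
python3 - <<'E'
from h import *
s=show();c=shot("wrist","w9");e=shot("scene","s9")
cv2.imwrite("pics/w9z.png",cv2.resize(c["img"][0:260,150:410,::-1],None,fx=3,fy=2.3,interpolation=cv2.INTER_CUBIC))
E
```

```text
10.2 [526.7 -40.5  73.4] [-3.1388  0.0035  0.0119] [-7.7 -1.  11.3] 0.101 [-0.2   0.57  1.94  0.    0.63  1.35]
```

View pics/w9z.png

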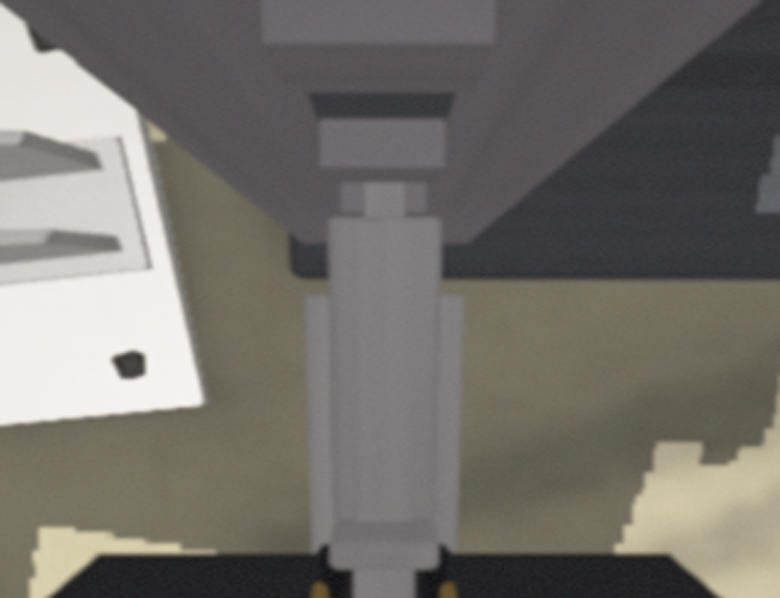

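View pics/s9.png

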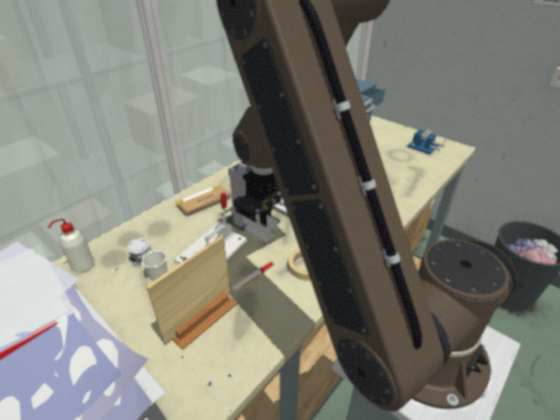

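>>> play_rows --pt "0 0 -0.001 0 0 0 35" --pt "0 0 0 0 0 0 35" --pt "0 0 0 0 0 0 35" --pt "0 0 -0.02 0 0 0 35" --pt "0 0 -0.03 0 0 0 35" --pt "0 0 -0.03 0 0 0 35" --pt "0 0 -0.02 0 0 0 35" --pt "0 0 0 0 0 0 0"

```text
t: 11.1
eef_pos: [528.6, -40.8, 177.7]
tcp_rot: [-3.139, 0.001, 0.012]
ft_force: [-0.1, 0.6, -0.1]
opening: 0.308
```

```bash
python3 - <<'E'
from h import *
s=show();c=shot("wrist","w10")
cv2.imwrite("pics/w10z.png",cv2.resize(c["img"][0:260,150:410,::-1],None,fx=3,fy=2.3,interpolation=cv2.INTER_CUBIC))
E
```

```text
11.1 [528.6 -40.8 177.7] [-3.1391e+00  7.0000e-04  1.1900e-02] [-0.1  0.6 -0.1] 0.308 [-0.2   0.42  1.85  0.    0.87  1.35]
```

View pics/w10z.png

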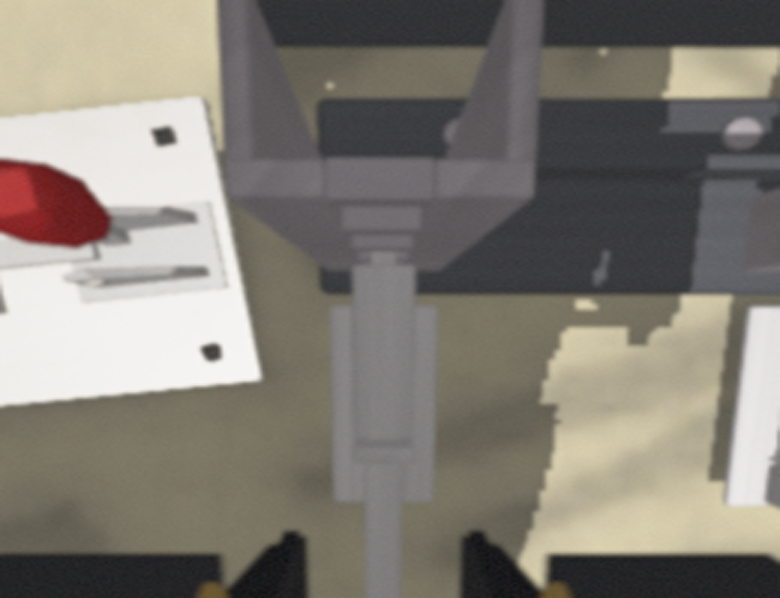

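```bash
python3 - <<'E'
from h import *
s=show();plan(s,[457,271,300],[np.pi,0,np.pi/2-.01],14,0)
E
```

```text
11.15 [528.1 -40.8 176.4] [-3.1388e+00  2.3000e-03  1.1900e-02] [-0.1 -0.4  0.4] 0.275 [-0.2   0.42  1.85  0.    0.87  1.35]
[-0.0048, -0.0224, -0.0088, -0.0003, -0.0, -0.1106, 0.0]
[-0.0023, -0.0227, -0.0088, -0.0003, -0.0, -0.1106, 0.0]
[0.0002, -0.0229, -0.0088, -0.0003, -0.0, -0.1106, 0.0]
[0.0027, -0.0227, -0.0088, -0.0003, -0.0, -0.1106, 0.0]
[0.0052, -0.0223, -0.0088, -0.0003, -0.0, -0.1106, 0.0]
[0.0076, -0.0215, -0.0088, -0.0003, -0.0, -0.1106, 0.0]
[0.01, -0.0206, -0.0088, -0.0003, -0.0, -0.1106, 0.0]
[0.0122, -0.0193, -0.0088, -0.0003, -0.0, -0.1106, 0.0]
[0.0142, -0.0179, -0.0088, -0.0003, -0.0, -0.1106, 0.0]
[0.0161, -0.0162, -0.0088, -0.0003, -0.0, -0.1106, 0.0]
[0.0178, -0.0143, -0.0088, -0.0003, -0.0, -0.1106, 0.0]
[0.0193, -0.0123, -0.0088, -0.0003, -0.0, -0.1106, 0.0]
[0.0205, -0.0101, -0.0088, -0.0003, -0.0, -0.1106, 0.0]
[0.0215, -0.0077, -0.0088, -0.0003, -0.0, -0.1106, 0.0]
```

>>> play_rows --pt "-0.005 -0.015 -0.04 0 0 -0.06 45" --pt "-0.003 -0.022 -0.04 0 0 -0.11 45" --pt "0 -0.023 -0.02 0 0 -0.11 45" --pt "0.0025 -0.023 -0.008 0 0 -0.11 45" --pt "0.005 -0.0225 -0.005 0 0 -0.11 45" --pt "0.0075 -0.0215 -0.005 0 0 -0.11 45" --pt "0.01 -0.0205 -0.005 0 0 -0.11 45" --pt "0.012 -0.0195 -0.005 0 0 -0.11 45"

```text
t: 11.95
eef_pos: [491.0, 134.7, 299.2]
tcp_rot: [-3.127, 0.007, 0.868]
ft_force: [0.1, 0.6, 0.2]
opening: 0.453
```

```bash
python3 - <<'E'
from h import *
s=show();plan(s,[457,271,300],[np.pi,0,np.pi/2-.01],7,45)
E
```

```text
11.95 [491.  134.7 299.2] [-3.1273  0.0068  0.8684] [0.1 0.6 0.2] 0.453 [0.13 0.26 1.73 0.01 1.17 0.83]
[0.0117, -0.0163, 0.0, -0.0023, 0.0002, -0.0989, 45.0]
[0.0133, -0.015, 0.0, -0.0023, 0.0002, -0.0989, 45.0]
[0.0147, -0.0137, -0.0, -0.0023, 0.0002, -0.0989, 45.0]
[0.016, -0.0121, -0.0, -0.0023, 0.0002, -0.0989, 45.0]
[0.0171, -0.0105, -0.0001, -0.0023, 0.0002, -0.0989, 45.0]
[0.0181, -0.0088, -0.0001, -0.0023, 0.0002, -0.0989, 45.0]
[0.0188, -0.0069, -0.0001, -0.0023, 0.0002, -0.0989, 45.0]
```

>>> play_rows --pt "0.012 -0.016 0 -0.002 0 -0.1 45" --pt "0.0135 -0.015 0 -0.002 0 -0.1 45" --pt "0.0145 -0.0135 0 -0.002 0 -0.1 45" --pt "0.016 -0.012 0 -0.002 0 -0.1 45" --pt "0.017 -0.0105 0 -0.002 0 -0.1 45" --pt "0.018 -0.009 0 -0.002 0 -0.08 45" --pt "0.009 -0.003 0 -0.002 0 -0.03 45" --pt "0 0 0 0 0 0 45"

```text
t: 12.75
eef_pos: [455.9, 267.3, 288.6]
tcp_rot: [-3.128, 0.006, 1.509]
ft_force: [0.8, -0.8, 0.2]
opening: 0.452
```

```bash
python3 - <<'E'
from h import *
s=show();c=shot("wrist","w11");e=shot("scene","s11");t=shot("top","t11");plan(s,[457,271,300],[np.pi,0,np.pi/2-.01],1,45)
cv2.imwrite("pics/s11z.png",cv2.resize(e["img"][130:250,210:350,::-1],None,fx=5,fy=5,interpolation=cv2.INTER_CUBIC))
cv2.imwrite("pics/t11z.png",cv2.resize(t["img"][125:235,265:385,::-1],None,fx=5,fy=5,interpolation=cv2.INTER_CUBIC))
E
```

```text
12.75 [455.9 267.3 288.6] [-3.1277  0.0055  1.5093] [ 0.8 -0.8  0.2] 0.452 [0.4  0.3  1.7  0.   1.15 0.47]
[0.0037, 0.0007, -0.0114, -0.0141, 0.0052, -0.0515, 45.0]
```

View pics/w11.png

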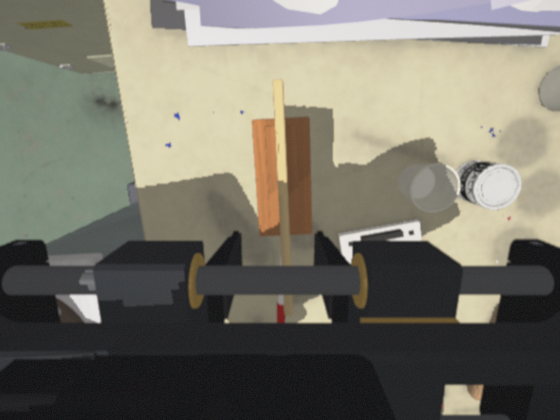

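View pics/s11z.png

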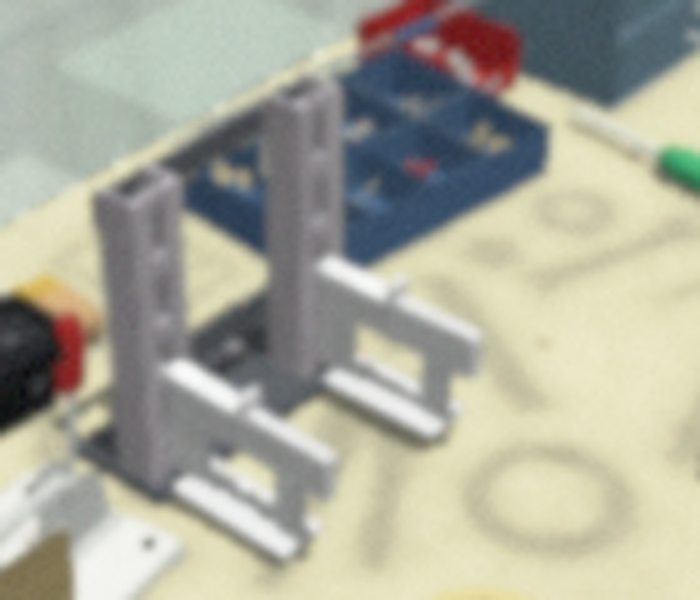

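View pics/t11z.png

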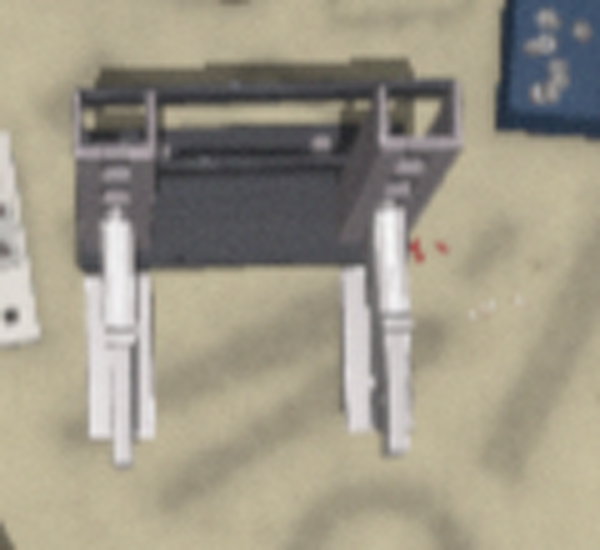

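```bash
python3 - <<'E'
from h import *
np.set_printoptions(precision=1,suppress=True)
e=pickle.load(open("s11.pkl","rb"));t=pickle.load(open("t11.pkl","rb"))
Z=lambda q,o:(q-o+.4)*5
for y,n in [(-39.3,"bare"),(-179.3,"fit")]:
  x0=612-(y+39.3)*.012
  for X,dz in [(0,0),(-58,12),(-125,0)]:
    for h in (0,5): print(n,X,h,"scene zoom",Z(proj(e,[x0+X,y+8*0,96+dz+h]),[210,130]),"top zoom",Z(proj(t,[x0+X,y,96+dz+h]),[265,125]))
c=pickle.load(open("w11.pkl","rb"))
cv2.imwrite("pics/w11z.png",cv2.resize(c["img"][70:330,220:360,::-1],None,fx=4,fy=2.3,interpolation=cv2.INTER_CUBIC))
E
```

```text
bare 0 0 scene zoom [166.6 363.5] top zoom [113.8 214.2]
bare 0 5 scene zoom [166.1 356.8] top zoom [113.8 212. ]
bare -58 0 scene zoom [237.6 386.6] top zoom [115.6 321.8]
bare -58 5 scene zoom [237.3 379.7] top zoom [115.5 320.1]
bare -125 0 scene zoom [326.1 451.3] top zoom [117.8 456.8]
bare -125 5 scene zoom [326.  444.4] top zoom [117.8 455.7]
fit 0 0 scene zoom [319.8 261.6] top zoom [387.1 206.4]
fit 0 5 scene zoom [319.7 255.1] top zoom [388.4 204.1]
fit -58 0 scene zoom [390.5 279.8] top zoom [393.9 313.8]
fit -58 5 scene zoom [390.7 273.2] top zoom [395.2 312.1]
fit -125 0 scene zoom [476.1 337.4] top zoom [395.2 448.9]
fit -125 5 scene zoom [476.5 330.7] top zoom [396.5 447.8]
```

View pics/w11z.png

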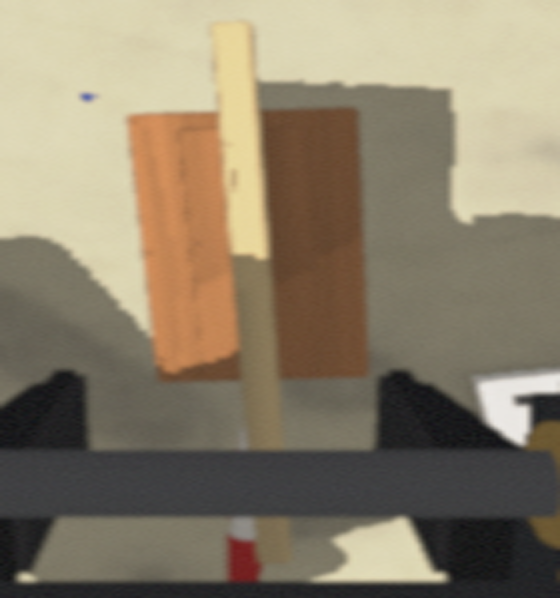

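```bash
python3 - <<'E'
from h import *
np.set_printoptions(precision=1,suppress=True)
c=pickle.load(open("w11.pkl","rb"))
P=lambda u,v,z:ray(c,220+u/4-.4,70+v/2.3-.3,z)
a,b=P(211,21,200),P(252,21,200);d,e=P(255,562,200),P(291,560,200)
print(a,b,d,e); f,n=(a+b)/2,(d+e)/2; m=P((230+268)/2,258,200)
print("far",f,"near",n,"mid",m,"ctr",(f+n)/2,"yaw",-np.arctan2(f[0]-n[0],f[1]-n[1]),-np.arctan2(f[0]-m[0],f[1]-m[1]))
E
```

```text
[457.  374.1 200. ] [464.7 373.6 200. ] [454.  175.1 200. ] [462.2 175.6 200. ]
far [460.9 373.9 200. ] near [458.1 175.4 200. ] mid [459.6 295.9 200. ] ctr [459.5 274.6 200. ] yaw -0.013866380280165243 -0.015703230132361752
```

>>> play_rows --pt "0.003 0.002 0 -0.014 0.005 -0.024 45" --pt "0.003 0.002 0.005 0 0 -0.024 45" --pt "0 0 0.01 0 0 0 45" --pt "0 0 0 0 0 0 45"

```text
t: 13.3
eef_pos: [462.0, 270.4, 273.0]
tcp_rot: [3.139, -0.0, 1.554]
ft_force: [0.2, -0.4, 0.0]
opening: 0.452
```

```bash
python3 - <<'E'
from h import *
s=show();plan(s,[459.5,274.6,180],[np.pi,0,np.pi/2-.014],4,45)
E
```

```text
13.3 [462.  270.4 273. ] [ 3.1391e+00 -2.0000e-04  1.5542e+00] [ 0.2 -0.4  0. ] 0.452 [ 0.41  0.32  1.72 -0.    1.1   0.42]
[0.001, -0.0007, 0.0232, 0.0006, -0.0001, -0.0006, 45.0]
[0.001, -0.0007, 0.0232, 0.0006, -0.0001, -0.0006, 45.0]
[0.001, -0.0007, 0.0232, 0.0006, -0.0001, -0.0006, 45.0]
[0.001, -0.0007, 0.0232, 0.0006, -0.0001, -0.0006, 45.0]
```

>>> play_rows --pt "0.001 -0.0015 0.02 0.002 0 0 45" --pt "0.001 -0.001 0.02 0 0 0 45" --pt "0.001 0 0.01 0 0 0 45" --pt "0 0 0 0 0 0 45"

```text
t: 13.7
eef_pos: [460.0, 273.1, 221.1]
tcp_rot: [3.141, -0.0, 1.553]
ft_force: [-1.2, -1.1, 0.6]
opening: 0.452
```

```bash
python3 - <<'E'
from h import *
s=show();plan(s,[459.5,274.6,180],[np.pi,0,np.pi/2-.014],2,45)
E
```

```text
13.7 [460.  273.1 221.1] [ 3.1409e+00 -2.0000e-04  1.5527e+00] [-1.2 -1.1  0.6] 0.452 [ 0.41  0.37  1.79 -0.    0.98  0.43]
[0.0007, -0.0003, 0.0206, 0.0004, -0.0001, -0.0021, 45.0]
[0.0007, -0.0003, 0.0206, 0.0004, -0.0001, -0.0021, 45.0]
```

>>> play_rows --pt "0.0005 0 0.016 0 0 -0.003 45" --pt "0.0005 0 0.015 0 0 0 45" --pt "0 0 0.006 0 0 0 45" --pt "0 0 0 0 0 0 45"

```text
t: 14.1
eef_pos: [461.5, 274.6, 185.6]
tcp_rot: [3.138, -0.002, 1.555]
ft_force: [0.1, -0.3, -0.4]
opening: 0.453
```

```bash
python3 - <<'E'
from h import *
s=show();plan(s,[459.5,274.6,180],[np.pi,0,np.pi/2-.014],1,45)
E
```

```text
14.1 [461.5 274.6 185.6] [ 3.1378e+00 -1.6000e-03  1.5554e+00] [ 0.1 -0.3 -0.4] 0.453 [ 0.41  0.42  1.83 -0.    0.89  0.43]
[-0.0, -0.002, 0.0056, 0.0037, -0.0016, -0.0014, 45.0]
```

>>> play_rows --pt "0 -0.002 0.0045 0.004 -0.0015 -0.001 45" --pt "0 0 0 0 0 0 20" --pt "0 0 0 0 0 0 0" --pt "0 0 0 0 0 0 0" --pt "0 0 0 0 0 0 0" --pt "0 0 0 0 0 0 0" --pt "0 0 0 0 0 0 0"

```text
t: 14.8
eef_pos: [460.3, 275.0, 183.6]
tcp_rot: [3.139, -0.002, 1.556]
ft_force: [-0.4, -0.0, -1.8]
opening: 0.081
```

```bash
python3 - <<'E'
from h import *
s=show()
E
```

```text
14.8 [460.3 275.  183.6] [ 3.1387e+00 -1.6000e-03  1.5565e+00] [-0.4 -0.  -1.8] 0.081 [0.42 0.42 1.83 0.   0.89 0.43]
```

>>> play_rows --pt "0 0 -0.01 0 0 0 0" --pt "0 0 -0.015 0 0 0 0" --pt "0 0 -0.02 0 0 0 0" --pt "0 0 -0.03 0 0 0 0" --pt "0 0 -0.03 0 0 0 0" --pt "0 0 -0.03 0 0 0 0" --pt "0 0 -0.01 0 0 0 0" --pt "0 0 0 0 0 0 0"

```text
t: 15.6
eef_pos: [458.6, 274.2, 336.2]
tcp_rot: [-3.141, -0.0, 1.556]
ft_force: [0.5, 0.4, -2.2]
opening: 0.081
```

```bash
python3 - <<'E'
from h import *
s=show();c=shot("wrist","w12");t=shot("scene","s12");plan(s,[475,-109.3,325],[np.pi,0,np.pi/2+.012],14,0)
E
```

```text
15.6 [458.6 274.2 336.2] [-3.1415e+00 -2.0000e-04  1.5564e+00] [ 0.5  0.4 -2.2] 0.081 [0.42 0.26 1.62 0.   1.25 0.43]
[-0.0274, 0.0016, 0.0008, -0.0, -0.0, -0.0019, 0.0]
[-0.0274, 0.0015, 0.0008, -0.0, -0.0, -0.0019, 0.0]
[-0.0274, 0.0015, 0.0008, -0.0, -0.0, -0.0019, 0.0]
[-0.0274, 0.0014, 0.0008, -0.0, -0.0, -0.0019, 0.0]
[-0.0274, 0.0014, 0.0008, -0.0, -0.0, -0.0019, 0.0]
[-0.0274, 0.0013, 0.0008, -0.0, -0.0, -0.0019, 0.0]
[-0.0274, 0.0013, 0.0008, -0.0, -0.0, -0.0019, 0.0]
[-0.0274, 0.0012, 0.0008, -0.0, -0.0, -0.0019, 0.0]
[-0.0274, 0.0011, 0.0008, -0.0, -0.0, -0.0019, 0.0]
[-0.0274, 0.0011, 0.0008, -0.0, -0.0, -0.0019, 0.0]
[-0.0274, 0.001, 0.0008, -0.0, -0.0, -0.0019, 0.0]
[-0.0274, 0.001, 0.0008, -0.0, -0.0, -0.0019, 0.0]
[-0.0274, 0.0009, 0.0008, -0.0, -0.0, -0.0019, 0.0]
[-0.0274, 0.0009, 0.0008, -0.0, -0.0, -0.0019, 0.0]
```

View pics/s12.png

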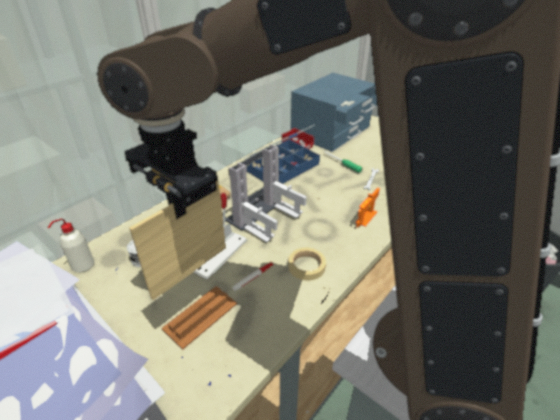

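View pics/w12.png

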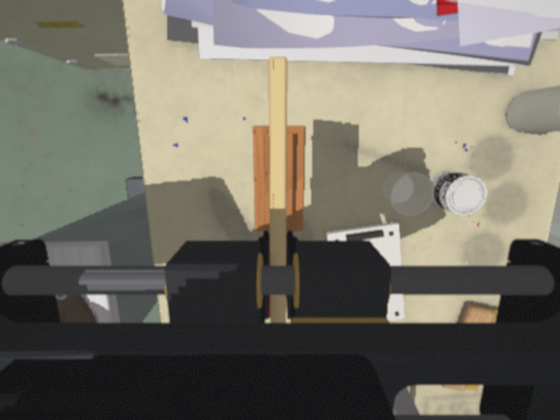

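The board is out of the groove and hanging straight in the jaws. Next I move it sideways to the rack.

>>> play_rows --pt "-0.015 0.001 0 0 0 -0.002 0" --pt "-0.025 0.0015 -0.001 0 0 -0.002 0" --pt "-0.028 0.0015 -0.001 0 0 -0.002 0" --pt "-0.028 0.0015 -0.001 0 0 -0.002 0" --pt "-0.028 0.0015 -0.001 0 0 -0.002 0" --pt "-0.028 0.0015 -0.001 0 0 -0.002 0" --pt "-0.028 0.0015 -0.001 0 0 -0.002 0" --pt "-0.028 0.0015 -0.001 0 0 -0.002 0"

```text
t: 16.5
eef_pos: [464.7, 55.8, 330.4]
tcp_rot: [-3.119, 0.005, 1.578]
ft_force: [0.4, 0.5, -1.8]
opening: 0.084
```

```bash
python3 - <<'E'
from h import *
s=show();plan(s,[475,-109.3,325],[np.pi,0,np.pi/2+.012],7,0)
E
```

```text
16.5 [464.7  55.8 330.4] [-3.1194  0.0054  1.5784] [ 0.4  0.5 -1.8] 0.084 [-0.02  0.17  1.76 -0.01  1.23 -0.02]
[-0.0236, 0.0013, 0.0009, -0.0032, 0.0008, -0.0006, 0.0]
[-0.0236, 0.0013, 0.0009, -0.0032, 0.0008, -0.0006, 0.0]
[-0.0236, 0.0013, 0.0008, -0.0032, 0.0008, -0.0006, 0.0]
[-0.0236, 0.0013, 0.0008, -0.0032, 0.0008, -0.0006, 0.0]
[-0.0236, 0.0012, 0.0008, -0.0032, 0.0008, -0.0006, 0.0]
[-0.0236, 0.0012, 0.0008, -0.0032, 0.0008, -0.0006, 0.0]
[-0.0236, 0.0012, 0.0008, -0.0032, 0.0008, -0.0006, 0.0]
```

>>> play_rows --pt "-0.024 0.001 0 -0.003 0 0 0" --pt "-0.024 0.001 0 -0.003 0 0 0" --pt "-0.024 0.001 0 -0.003 0 0 0" --pt "-0.024 0.001 0 0 0 0 0" --pt "-0.024 0.001 0 0 0 0 0" --pt "-0.014 0.001 0 0 0 0 0" --pt "0 0 0 0 0 0 0" --pt "0 0 0 0 0 0 0"

```text
t: 17.3
eef_pos: [465.5, -90.7, 320.8]
tcp_rot: [-3.111, 0.003, 1.573]
ft_force: [-0.0, 0.5, -2.6]
opening: 0.084
```

```bash
python3 - <<'E'
from h import *
s=show();plan(s,[590,-109.3,325],[np.pi+.375,0,np.pi/2+.012],8,0)
E
```

```text
17.3 [465.5 -90.7 320.8] [-3.1107e+00  2.5000e-03  1.5727e+00] [-0.   0.5 -2.6] 0.084 [-0.33  0.19  1.76 -0.01  1.22 -0.32]
[-0.0024, 0.0155, -0.001, 0.043, 0.0001, -0.0013, 0.0]
[-0.0024, 0.0155, -0.0017, 0.043, 0.0001, -0.0013, 0.0]
[-0.0024, 0.0154, -0.0023, 0.043, 0.0001, -0.0013, 0.0]
[-0.0024, 0.0153, -0.003, 0.043, 0.0001, -0.0013, 0.0]
[-0.0024, 0.0151, -0.0036, 0.043, 0.0001, -0.0013, 0.0]
[-0.0025, 0.015, -0.0043, 0.043, 0.0001, -0.0013, 0.0]
[-0.0025, 0.0148, -0.0049, 0.043, 0.0001, -0.0013, 0.0]
[-0.0025, 0.0145, -0.0056, 0.043, 0.0001, -0.0013, 0.0]
```

>>> play_rows --pt "-0.0025 0.015 -0.002 0.043 0 -0.001 0" --pt "-0.0025 0.015 -0.0025 0.043 0 -0.001 0" --pt "-0.0025 0.015 -0.003 0.043 0 -0.001 0" --pt "-0.0025 0.015 -0.004 0.043 0 -0.001 0" --pt "-0.0025 0.015 -0.0045 0.043 0 -0.001 0" --pt "-0.0025 0.015 -0.005 0.043 0 -0.001 0" --pt "-0.0025 0.012 -0.005 0.035 0 -0.001 0" --pt "0 0 0 0 0 0 0"

```text
t: 18.1
eef_pos: [572.2, -102.0, 326.1]
tcp_rot: [-2.8, -0.001, 1.586]
ft_force: [-0.8, 0.9, -3.0]
opening: 0.08
```

```bash
python3 - <<'E'
from h import *
s=show();plan(s,[626.2,-109.3,300],[np.pi+.375,0,np.pi/2+.012],3,0);shot("scene","s13")
E
```

```text
18.1 [ 572.2 -102.   326.1] [-2.8002e+00 -9.0000e-04  1.5856e+00] [-0.8  0.9 -3. ] 0.08 [-0.25  0.49  1.34 -0.09  1.65 -0.26]
[-0.0027, 0.0199, 0.0022, 0.0112, 0.0001, 0.001, 0.0]
[-0.0027, 0.0199, 0.002, 0.0112, 0.0001, 0.001, 0.0]
[-0.0027, 0.0199, 0.0017, 0.0112, 0.0001, 0.001, 0.0]
```

View pics/s13.png

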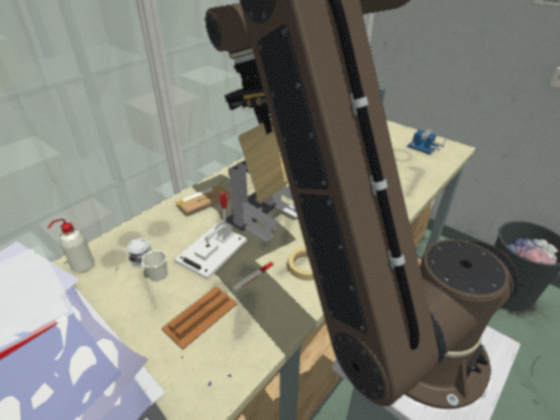

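>>> play_rows --pt "-0.0025 0.016 0 0.011 0 0.001 0" --pt "-0.0025 0.016 0 0.011 0 0 0" --pt "-0.0025 0.014 0 0.011 0 0 0" --pt "0 0.004 0 0 0 0 0" --pt "0 0 0 0 0 0 0" --pt "0 0 0 0 0 0 0"

```text
t: 18.75
eef_pos: [615.5, -105.7, 309.4]
tcp_rot: [-2.771, -0.001, 1.587]
ft_force: [0.3, 0.3, -2.2]
opening: 0.082
```

```bash
python3 - <<'E'
from h import *
s=show();plan(s,[626.2,-109.3,290],[np.pi+.375,0,np.pi/2+.012],2,0);shot("scene","s14");shot("top","t14")
E
```

```text
18.75 [ 615.5 -105.7  309.4] [-2.7711e+00 -1.1000e-03  1.5871e+00] [ 0.3  0.3 -2.2] 0.082 [-0.24  0.58  1.22 -0.09  1.7  -0.25]
[-0.0019, 0.0084, 0.0071, 0.0022, 0.0003, 0.0022, 0.0]
[-0.0019, 0.0085, 0.0071, 0.0022, 0.0003, 0.0022, 0.0]
```

View pics/t14.png

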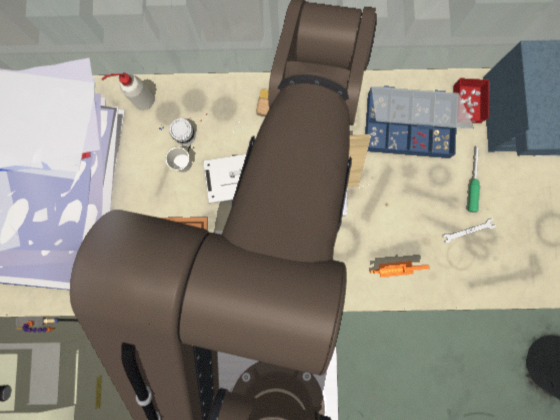

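>>> play_rows --pt "-0.002 0.008 0.005 0.002 0 0.002 0" --pt "-0.0015 0.007 0.005 0.002 0 0.002 0" --pt "0 0.002 0 0 0 0 0" --pt "0 0 0 0 0 0 0"

```text
t: 19.25
eef_pos: [628.4, -109.4, 293.6]
tcp_rot: [-2.768, 0.001, 1.583]
ft_force: [0.2, 0.3, -1.4]
opening: 0.084
```

```bash
python3 - <<'E'
from h import *
s=show();plan(s,[626.2,-109.3,264],[np.pi+.375,0,np.pi/2+.012],4,0);e=shot("scene","s15");c=shot("wrist","w15")
cv2.imwrite("pics/s15z.png",cv2.resize(e["img"][130:250,210:350,::-1],None,fx=5,fy=5,interpolation=cv2.INTER_CUBIC))
E
```

```text
19.25 [ 628.4 -109.4  293.6] [-2.7684e+00  9.0000e-04  1.5827e+00] [ 0.2  0.3 -1.4] 0.084 [-0.24  0.62  1.2  -0.09  1.69 -0.24]
[0.0, 0.0022, 0.0071, 0.0004, 0.0002, -0.0001, 0.0]
[0.0, 0.0022, 0.0071, 0.0004, 0.0002, -0.0001, 0.0]
[0.0, 0.0022, 0.0071, 0.0004, 0.0002, -0.0001, 0.0]
[0.0, 0.0022, 0.0071, 0.0004, 0.0002, -0.0001, 0.0]
```

View pics/s15z.png

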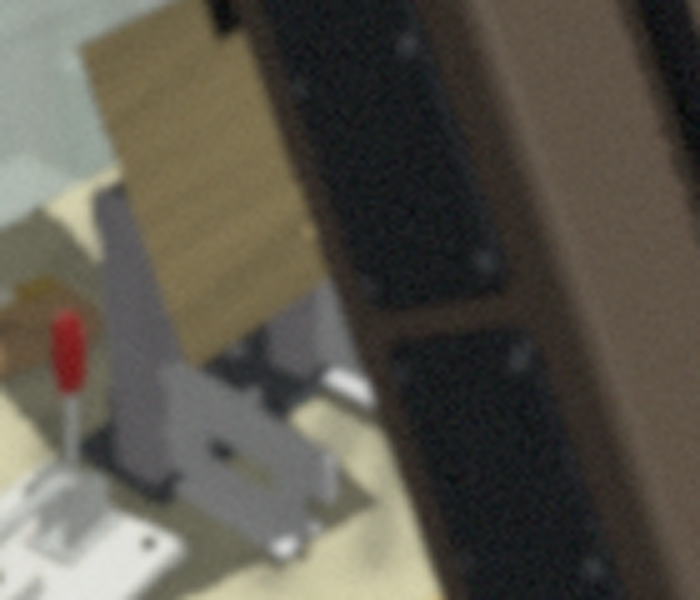

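View pics/w15.png

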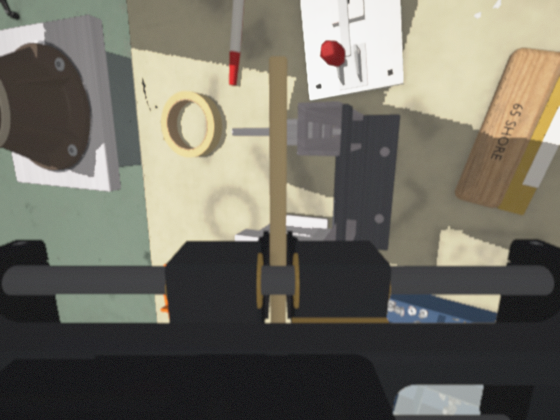

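```bash
python3 - <<'E'
from h import *
e=pickle.load(open("s15.pkl","rb"))
print((proj(e,[561.3,-9.8,133.4])-[210,130]+.4)*5,(proj(e,[568.7,-9.8,130.5])-[210,130]+.4)*5)
E
```

```text
[190.48844883 369.98913001] [181.23996258 368.89965738]
```

>>> play_rows --pt "0 0.0015 0.006 0 0 0 0" --pt "0 0.0015 0.006 0 0 0 0" --pt "0 0.0015 0.006 0 0 0 0" --pt "0 0 0 0 0 0 0" --pt "0 0 0 0 0 0 0"

```text
t: 19.85
eef_pos: [625.2, -109.3, 273.8]
tcp_rot: [-2.768, 0.001, 1.583]
ft_force: [0.0, -0.2, -2.4]
opening: 0.082
```

```bash
python3 - <<'E'
from h import *
s=show();plan(s,[626.2,-109.3,261],[np.pi+.375,0,np.pi/2+.012],1,0)
E
```

```text
19.85 [ 625.2 -109.3  273.8] [-2.7683e+00  9.0000e-04  1.5828e+00] [ 0.  -0.2 -2.4] 0.082 [-0.24  0.62  1.24 -0.09  1.64 -0.24]
[0.0, 0.0055, 0.0115, 0.0017, 0.0008, -0.0003, 0.0]
```

>>> play_rows --pt "0 0.003 0.005 0.001 0 0 0" --pt "0 0.0025 0.004 0 0 0 0" --pt "0 0 0 0 0 0 0"

```text
t: 20.15
eef_pos: [627.2, -109.4, 262.8]
tcp_rot: [-2.767, 0.001, 1.583]
ft_force: [-1.5, 0.2, -2.4]
opening: 0.084
```

```bash
python3 - <<'E'
from h import *
s=show();plan(s,[626.2,-109.3,260],[np.pi+.375,0,np.pi/2+.012],1,0);e=shot("scene","s16")
cv2.imwrite("pics/s16z.png",cv2.resize(e["img"][130:250,210:350,::-1],None,fx=5,fy=5,interpolation=cv2.INTER_CUBIC))
E
```

```text
20.15 [ 627.2 -109.4  262.8] [-2.7673e+00  1.1000e-03  1.5828e+00] [-1.5  0.2 -2.4] 0.084 [-0.24  0.64  1.25 -0.09  1.62 -0.24]
[0.0001, 0.0001, 0.003, 0.0007, 0.001, -0.0004, 0.0]
```

View pics/s16z.png

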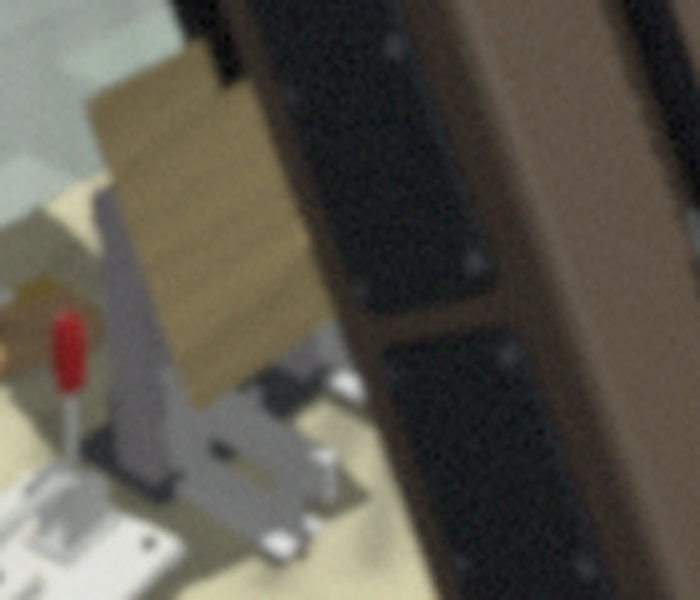

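>>> play_rows --pt "0 0.0005 0.002 0.001 0.001 0 0" --pt "0 0.0003 0.002 0 0 0 0" --pt "0 0 0 0 0 0 0"

```text
t: 20.5
eef_pos: [626.0, -109.5, 259.4]
tcp_rot: [-2.766, 0.0, 1.582]
ft_force: [-2.2, 0.2, -2.0]
opening: 0.081
```

>>> play_rows --pt "0 0.001 0.002 0 0 0 0" --pt "0 0.0005 0.0015 0 0 0 0"

```text
t: 20.7
eef_pos: [625.7, -109.4, 258.0]
tcp_rot: [-2.766, 0.001, 1.582]
ft_force: [-1.0, 2.4, 14.4]
opening: 0.08
```

>>> play_rows --pt "0 0 -0.0006 0 0 0 0" --pt "0 0 0 0 0 0 12" --pt "0 0 0 0 0 0 18" --pt "0 0 0 0 0 0 25" --pt "0 0 0 0 0 0 30" --pt "0 0 0 0 0 0 30"

```text
t: 21.3
eef_pos: [626.8, -109.3, 258.6]
tcp_rot: [-2.769, 0.001, 1.582]
ft_force: [0.3, -0.9, 0.1]
opening: 0.292
```

```bash
python3 - <<'E'
from h import *
s=show();e=shot("scene","s17");c=shot("wrist","w17")
cv2.imwrite("pics/s17z.png",cv2.resize(e["img"][130:250,210:350,::-1],None,fx=5,fy=5,interpolation=cv2.INTER_CUBIC))
E
```

```text
21.3 [ 626.8 -109.3  258.6] [-2.7687e+00  1.1000e-03  1.5824e+00] [ 0.3 -0.9  0.1] 0.292 [-0.24  0.64  1.25 -0.09  1.61 -0.24]
```

View pics/s17z.png

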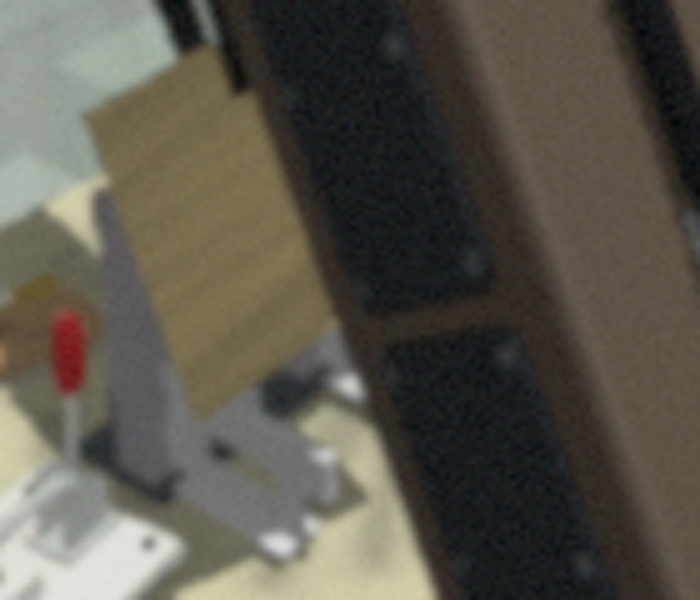

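View pics/w17.png

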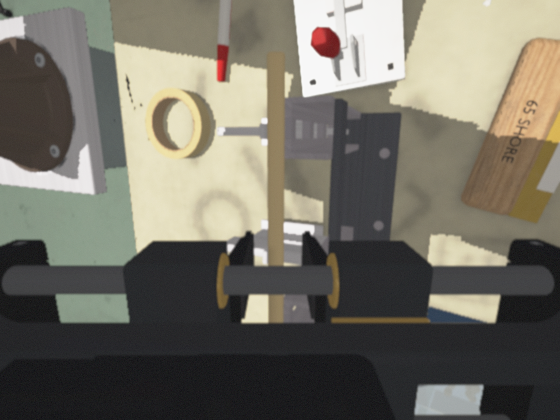

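Free of the grip, the board stays put, with its left end at px (276,55–330) and clear of both fingers. I'll back off along the fingers.

>>> play_rows --pt "0 0 -0.01 0 0 0 30" --pt "0 0 -0.015 0 0 0 30" --pt "0 0 -0.02 0 0 0 30" --pt "0 0 -0.02 0 0 0 30" --pt "0 0 -0.025 0 0 0 30" --pt "0 0 -0.02 0 0 0 30" --pt "0 0 0 0 0 0 30"

```text
t: 22.1
eef_pos: [668.9, -108.6, 368.7]
tcp_rot: [-2.77, 0.001, 1.582]
ft_force: [-0.3, 0.8, 0.2]
opening: 0.3
```

```bash
python3 - <<'E'
from h import *
s=show();c=shot("wrist","w18");plan(s,[470,200,380],[np.pi,0,np.pi/2],16,30)
E
```

```text
22.1 [ 668.9 -108.6  368.7] [-2.7702e+00  1.2000e-03  1.5823e+00] [-0.3  0.8  0.2] 0.3 [-0.23  0.65  0.94 -0.09  1.91 -0.25]
[0.0194, -0.0116, 0.0038, -0.0232, 0.0002, 0.0007, 30.0]
[0.0194, -0.0117, 0.0035, -0.0232, 0.0002, 0.0007, 30.0]
[0.0194, -0.0118, 0.0032, -0.0232, 0.0002, 0.0007, 30.0]
[0.0194, -0.0119, 0.0029, -0.0232, 0.0002, 0.0007, 30.0]
[0.0194, -0.012, 0.0027, -0.0232, 0.0002, 0.0007, 30.0]
[0.0194, -0.0121, 0.0024, -0.0232, 0.0002, 0.0007, 30.0]
[0.0194, -0.0121, 0.0021, -0.0232, 0.0002, 0.0007, 30.0]
[0.0194, -0.0122, 0.0018, -0.0232, 0.0002, 0.0007, 30.0]
[0.0194, -0.0122, 0.0016, -0.0232, 0.0002, 0.0007, 30.0]
[0.0193, -0.0123, 0.0013, -0.0232, 0.0002, 0.0007, 30.0]
[0.0193, -0.0123, 0.001, -0.0232, 0.0002, 0.0007, 30.0]
[0.0193, -0.0124, 0.0007, -0.0232, 0.0002, 0.0007, 30.0]
[0.0193, -0.0124, 0.0004, -0.0232, 0.0002, 0.0007, 30.0]
[0.0193, -0.0124, 0.0001, -0.0232, 0.0002, 0.0007, 30.0]
[0.0193, -0.0124, -0.0001, -0.0232, 0.0002, 0.0007, 30.0]
[0.0193, -0.0124, -0.0004, -0.0232, 0.0002, 0.0007, 30.0]
```

View pics/w18.png

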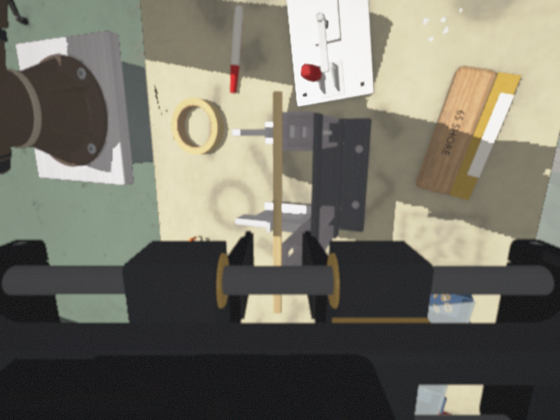

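>>> play_rows --pt "0.02 0 -0.01 0 0 0 30" --pt "0.03 0 -0.005 0 0 0 30" --pt "0.03 0 0 0 0 0 30" --pt "0.03 0 0 0 0 0 30" --pt "0.03 -0.01 0 -0.02 0 0 30" --pt "0.03 -0.01 0 -0.02 0 0 30" --pt "0.03 -0.01 0 -0.02 0 0 30" --pt "0.03 -0.01 0 -0.02 0 0 30"

```text
t: 22.95
eef_pos: [630.6, 133.2, 389.8]
tcp_rot: [-2.838, -0.001, 1.578]
ft_force: [-0.4, -0.1, -0.0]
opening: 0.302
```

>>> play_rows --pt "0.03 -0.01 0 -0.02 0 0 30" --pt "0.03 -0.01 0 -0.02 0 0 30" --pt "0.02 -0.01 0 -0.02 0 0 30" --pt "0 0 0 0 0 0 30" --pt "0 0 0 0 0 0 30"

```text
t: 23.45
eef_pos: [594.2, 224.5, 398.1]
tcp_rot: [-2.896, -0.003, 1.585]
ft_force: [0.2, 0.3, 0.2]
opening: 0.298
```

```bash
python3 - <<'E'
from h import *
s=show();e=shot("scene","s19");t=shot("top","t19")
cv2.imwrite("pics/s19z.png",cv2.resize(e["img"][120:240,210:350,::-1],None,fx=5,fy=5,interpolation=cv2.INTER_CUBIC))
E
```

```text
23.45 [594.2 224.5 398.1] [-2.8963e+00 -2.6000e-03  1.5855e+00] [0.2 0.3 0.2] 0.298 [0.23 0.5  1.12 0.06 1.76 0.22]
```

View pics/s19z.png

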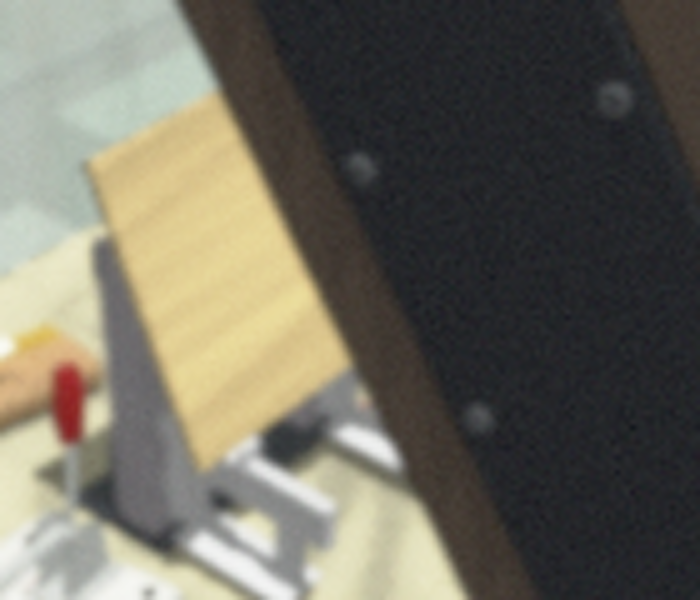

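View pics/t19.png

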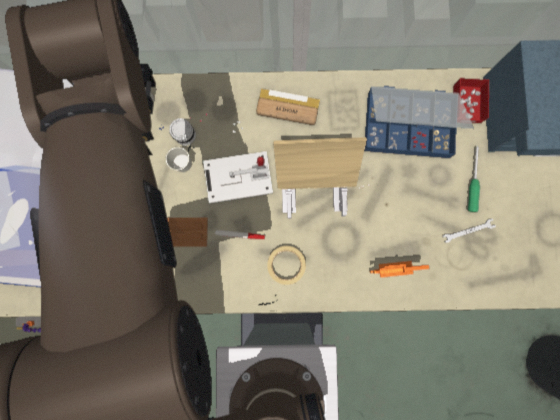

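```bash
python3 - <<'E'
from h import *
t=pickle.load(open("t19.pkl","rb"))
cv2.imwrite("pics/t19z.png",cv2.resize(t["img"][125:225,260:380,::-1],None,fx=6,fy=6,interpolation=cv2.INTER_CUBIC))
for X in [(-58,108),(-64,108),(-55,99)]:
  for y in (-39.3,-179.3): print(X,y,(proj(t,[612-(y+39.3)*.012+X[0],y,X[1]])-[260,125]+.4)*6)
E
```

```text
(-58, 108) -39.3 [168.6850589  386.16086883]
(-58, 108) -179.3 [502.65639161 376.61939789]
(-64, 108) -39.3 [168.91848499 400.28191756]
(-64, 108) -179.3 [503.1266886 390.7384589]
(-55, 99) -39.3 [168.6304664  382.86925064]
(-55, 99) -179.3 [499.67128154 373.41040022]
```

View pics/t19z.png

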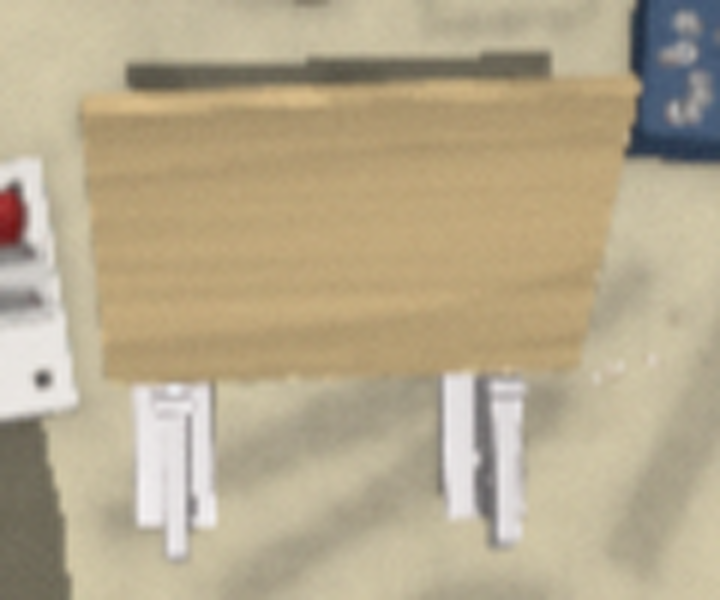

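The board's lower edge, at zoom v≈380 on the left and 372 on the right, sits just behind both stops at v≈388 and 380. The bystanders are in their original places and the arm is clear, so I'm handing in.

```bash
python3 - <<'E'
from cell import *
print(job_done())
E
```

```text
the job is handed in; nothing more can be done
None
```

The bracket is hooked into the bare upright and the board is standing on both brackets. I handed the job in at about 23.5 s of the 61 s allowed; the hand-in reports no verdict.

- **Bracket:** I pushed it in until its back edge met the face, with about 17 N of contact. Then I pressed it down until it seated, at about 11 N. The scene and top views show it level with the fitted bracket and hooked in. The tabs' seating was judged from force, depth and the outside view, since they cannot be seen inside the upright. The press went about 1 mm deeper than seating plus the 2° droop explains, which I put down to measurement error.
- **Board:** I lifted it from its groove, tilted it back about 21.5° and lowered it onto both ledges until I felt contact of about 16 N. It stayed put when I let go. In the last top view its lower edge lies just behind both stops, at about the expected position (within about 2 mm).
- **Surroundings:** The tape roll, cup, marker, jig and orange look-alike appear unmoved by eye. The last scene view had the arm hiding the far side of the board, so that side was checked only from above. The arm ended well clear, with the force reading near zero.

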